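# Open a filler cap of unknown thread hand on an oil tank

## Task

First push the rubber dust plug on the oil tank fully home. Then take hold of the winged filler cap, find out which way it unscrews (some of these caps loosen clockwise, others counter-clockwise: try both ways), turn it free, lift it straight off and finish while still gripping it, upright and still, about 10 cm above the filler neck with the plug still home. Leave the jerrycan, the tin and the spanner where they are.

Things in the scene. Friction and masses are not known exactly. Their poses are not given: they have to be found in the camera images.
- tank: Grey steel oil tank, 150 x 250 x 100 mm (x, y, z), fixed to the bench. Origin at the centre of its underside, z up. On its flat top (z = 100 mm): a round filler neck at x = 0, y = +55 mm (60 mm across, 30 mm high) and a round boss with the dust plug at x = 0, y = -62 mm (40 mm across, 10 mm high).
- neck_rim (a point): Centre of the neck's mouth at its rim, 130 mm above the bench; axes as the tank's. Ledges lock the cap's lugs: locked, it lifts only 1.5 mm. Thread hand varies, unseen: the wrong way the cap stops hard after 4 to 15 degrees; the right way it turns easily, is free to lift straight off when its wing is 52 degrees or more from the tank's x, end stop at 67: aim for 59.
- cap_wing (a point): Loose cast-aluminium filler cap, 120 g: disc 66 mm across, 6 mm thick, lying on the neck's rim; on it an upright wing (bar) 52 mm long along the cap's x, 14 mm thick along y, 36 mm high over the disc. This point: on the axis, 29 mm above the disc's underside, 12 mm below the wing's top; z up. The wing starts along the tank's x within 4 degrees. Stem and lugs reach 14.5 mm down into the neck.
- plug (a joint): How far the black rubber dust plug stands proud, in m: 0 is fully home, it starts 5 to 9 mm proud (0.005 to 0.009). It slides straight down stiffly at 5 to 6 N, stops hard at 0 and stays where it is left.
- plug_top (a point): Centre of the plug's flat top, 32 mm across; it is 120 mm above the bench when the plug is home. z up.
- jerrycan: Loose white plastic jerrycan, 85 x 130 mm and 170 mm tall, standing beside the tank; not part of the job. Origin at the centre of its underside.
- grease_tin: Loose bare-metal tin, 84 mm across and 70 mm tall, not part of the job. Origin at the centre of its underside.
- spanner: Loose steel spanner lying on the bench between robot and tank, not part of the job. Origin on its underside.
There are look-alikes about, which are no part of the job. Leave any purple or turquoise look-alike of the part that bears cap_wing alone.

How it is judged:
By the outcome, as a careful person would: the job done as asked, in the order asked, and still so for the second after the job is handed in, while the arm keeps its last pose, push and grip.
It also fails if it takes over 56 s, if anything falls off the work surface, if the arm or the gripper's body presses on something with over 40 N, if the wrist force passes 120 N, or if a joint passes its speed limit or range.

## Robot

A 7-joint arm with a two-finger parallel gripper is mounted at the origin on the work surface. World frame = base frame: x ahead of the robot, y to its left, z up, the work surface at z = 0. Lengths are in m, angles in rad, forces in N, time in s.
With the tool pointing down it reaches from about 0.4 to 0.85 m from the base axis. Payload 10.4 kg.
Tool frame: the origin (TCP) lies at the very end of the fingers, on their centre line; the grasp point (between the pads) lies 19 mm behind it; z points along the fingers, y is the direction in which the jaws open and shut (so a half turn about z gives the same grasp; the last joint's range is limited). The gripper opens to 87 mm and grips with 3 to 60 N. Pads are 19 mm wide; open, the fingers measure 117 mm over their backs; the gripper's body (75 mm by 190 mm) begins 51 mm behind the grasp point.
Start: joints at [-1.214, 0.332, -0.065, 1.46, 0.022, 1.35, -0.088], TCP at [0.232, 0.58, 0.192] pointing down, gripper open.
Joint ranges: [-2.6, 2.6], [-0.5, 2.12], [-1.47, 1.34], [0.16, 2.42], [-1.27, 4.41], [0.06, 2.06], [-2.6, 2.6]. Speed limits (rad/s): [2.22, 2.22, 2.79, 2.79, 3.14, 3.14, 3.14].

## Interface

Orientations are given as a unit quaternion [x, y, z, w].
In Python, from bench import read_state, camera, close_job, recognise, masks_of gives the robot as it stands.
- The arm moves only by the tool play_rows, never from a script. Its argument "moves" is a list of rows, each a list of 3 entries, a list of its own where there are three numbers: the shift along the tool's x, y, z in cm, then the turn, a rotation vector about the tool's x, y, z in rad, then the finger opening in cm, from 0 to 8.7. In form: [[[dx, dy, dz], [ax, ay, az], jaw], ...]. A call has 1 to 8 rows; each row is the pose to reach, as a shift and turn from the pose commanded when the call began, along the tool's axes at that moment; what a row does not reach only later rows make up. A row lasts 1/8 s, in which the tool goes at most 62.5 mm and 10.7 degrees, less where a joint would pass 70% of its speed; a pose out of reach is approached as far as the arm can. A call with a gripper value outside its range is refused whole. The fingers move at their own pace and stop on an object; "grip_force" is the grip in N (left out, the last holds). Time passes only in rows, so rows that repeat a pose let the fingers close. It gives the time, the measured TCP pose, the force and the opening at its end, in the units of the state.
- read_state(): the state, without advancing time (a new reading comes with each control period).
- camera(name): name is "scene" or "top"; returns a dict with "frame" (384x512x3 uint8, red, green, blue), "intrinsics" (3x3 intrinsics, pixels), "camera_from_world" (4x4, takes a point from world to camera coordinates). Camera axes: x right, y down, z forward; pixel columns grow to the right and rows downward; lengths in m; the calibration is good to about 2 mm. A picture is of the moment at which its call begins. There is no depth.
- close_job(): hands the job in, once; it reports no verdict.
Trained networks look in a picture, given as the dict that the camera call returned (one of the last four; its "shot" number tells which), for a name from the list of things; names that differ only in an ending like _2 or _b are one class to them, and where a whole thing is asked for, a point or a joint stands for the part that bears it (a point fixed in the world has none). Each returns a list of dicts, best first, with "conf" (0 to 1); they miss things now and then, are a little off and sometimes report something else, mostly with a low value. They report only what shows in the picture. A call takes as long as a camera call. They do not tell look-alikes from the thing itself.
- recognise(picture, query): "at" ([column, row] in pixels, amid what is visible of it).
- masks_of(picture, query): "region" (384x512 bool, what is visible of it) and "at" ([column, row] in pixels, amid what is visible of it).
The state is a dict: "time": time; "joint_positions": joint angles; "joint_vel": joint speeds; "joint_torque": joint torques, N m; "ee_pos": TCP position; "eef_rot": TCP orientation; "ft_force": force on the tool from outside, world axes, zero at the start; "torque": the same for the moment, N m; "width": finger opening in m.
Only numpy, scipy, OpenCV 4.12 (cv2) and the standard library are available. Lean on these libraries where they do the work, as an engineer would, in place of code of your own. Each camera call takes 0.05 s, during which the arm holds its last target.

## Working session

There is one attempt and no reset: what is moved stays moved. The work goes in short steps, Python scripts to look and compute and a tool call to move; the robot and the scene stay as the last step left them, time stands still between calls to the robot, and variables do not carry over. Pictures are saved under pics/ and viewed, and the job is handed in when it is done.

Besides the shell and the picture viewer there is one more tool, called after ">>>" as name(argument=value, ...) on one line, values as JSON. play_rows: Moves the arm, as the interface text tells. Its arguments: {"type":"object","properties":{"moves":{"type":"array","items":{"type":"array"}},"grip_force":{"type":"number"}},"required":["moves"]}

```bash
mkdir -p pics; ls
cat > h.py <<'E'
import numpy as np, cv2
from bench import read_state, camera, close_job, recognise, masks_of
def save(p,n): cv2.imwrite(f'pics/{n}.png', p['frame'][:,:,::-1])
def proj(p,X):
    T=np.array(p['camera_from_world']);K=np.array(p['intrinsics']);c=T[:3,:3]@np.array(X)+T[:3,3];u=K@c;return u[:2]/u[2]
def ray(p,uv):
    T=np.array(p['camera_from_world']);K=np.array(p['intrinsics']);d=T[:3,:3].T@np.linalg.solve(K,[uv[0],uv[1],1]);return -T[:3,:3].T@T[:3,3],d
def atz(p,uv,z):
    o,d=ray(p,uv);return o+d*(z-o[2])/d[2]
E
python3 - <<'E'
from h import *
s=read_state();print({k:np.round(v,3).tolist() for k,v in s.items()})
for n in ['scene','top']:
    p=camera(n);save(p,n+'1')
    print(n,np.round(p['intrinsics'],1).tolist(),np.round(p['camera_from_world'],3).tolist())
    for q in ['tank','cap_wing','plug_top','jerrycan','grease_tin','spanner']:
        print(q,[(np.round(r['at'],1).tolist(),round(r['conf'],2)) for r in recognise(p,q)])
E
```

```text
pics
{'time': 0.0, 'joint_positions': [-1.214, 0.333, -0.065, 1.461, 0.022, 1.35, -0.089], 'joint_vel': [-0.001, -0.001, 0.001, 0.0, -0.0, 0.001, -0.003], 'joint_torque': [0.0, -62.326, 0.025, -38.991, -0.061, 0.04, 0.0], 'ee_pos': [0.232, 0.58, 0.192], 'eef_rot': [0.189, 0.982, -0.001, -0.0], 'ft_force': [0.073, -0.407, -0.971], 'torque': [-0.013, -0.043, 0.003], 'width': 0.087}
scene [[406.2, 0.0, 261.4], [0.0, 406.2, 190.2], [0.0, 0.0, 1.0]] [[0.198, 0.98, 0.02, -0.219], [0.766, -0.142, -0.626, -0.368], [-0.611, 0.139, -0.779, 1.268], [0.0, 0.0, 0.0, 1.0]]
tank [([245.8, 214.7], 0.77)]
cap_wing [([258.9, 287.7], 0.77), ([310.5, 281.9], 0.74), ([276.0, 181.8], 0.6), ([287.6, 159.4], 0.5)]
plug_top [([217.4, 197.1], 0.54)]
jerrycan [([370.8, 181.5], 0.64)]
grease_tin [([146.8, 226.6], 0.64)]
spanner [([221.5, 156.0], 0.59)]
top [[353.0, 0.0, 252.4], [0.0, 353.0, 191.6], [0.0, 0.0, 1.0]] [[0.035, -0.999, -0.007, 0.078], [-0.975, -0.032, -0.222, 0.62], [0.221, 0.015, -0.975, 0.953], [0.0, 0.0, 0.0, 1.0]]
tank [([261.7, 202.1], 0.8)]
cap_wing [([231.6, 148.7], 0.74), ([241.9, 195.3], 0.72), ([215.4, 248.8], 0.62), ([263.6, 151.3], 0.56)]
plug_top [([282.4, 194.2], 0.45)]
jerrycan [([282.9, 196.7], 0.7), ([164.7, 200.3], 0.56)]
grease_tin [([331.2, 208.7], 0.73)]
spanner [([266.8, 263.9], 0.97)]
```

Run:
```python
import cv2
for n in ['scene1','top1']:
    a=cv2.imread(f'pics/{n}.png'); cv2.imwrite(f'pics/{n}b.png',cv2.resize(a[80:340,100:460],(800,578),interpolation=cv2.INTER_CUBIC))
```

```text
(no output)
```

View pics/scene1b.png

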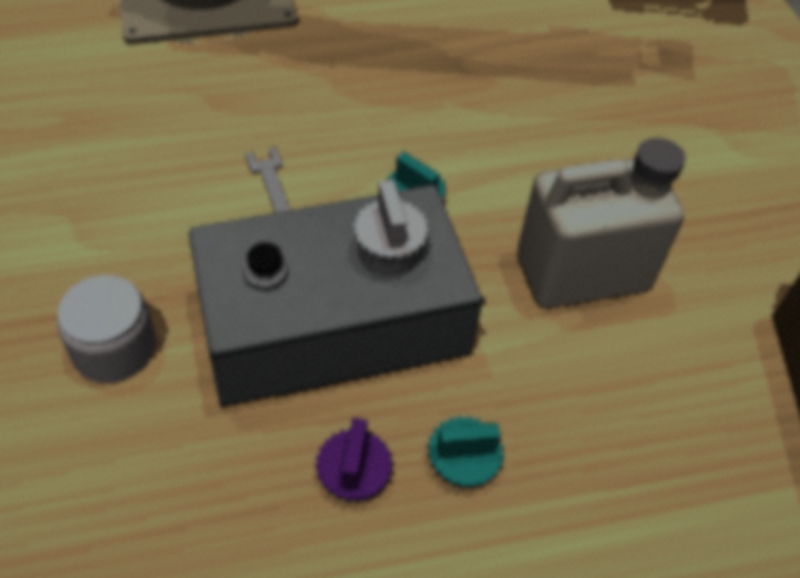

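View pics/top1b.png

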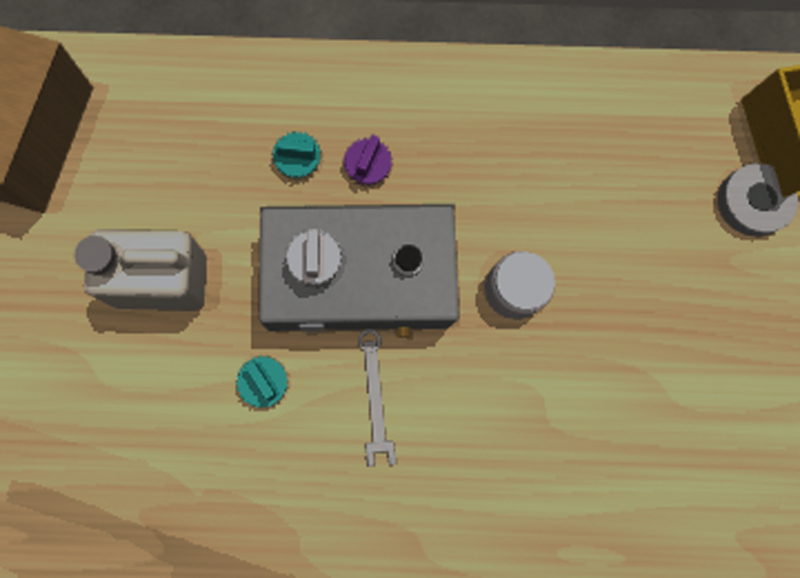

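The candidates for cap_wing are teal at scene (310,282), purple at (259,288), teal at (288,159) and silver at (276,182). Only the silver one is bare aluminium sitting on the tank's neck, so that is the cap; the others are look-alikes. Next I fit the tank and cap poses.

```bash
cat > fit.py <<'E'
from h import *
from scipy.optimize import minimize, least_squares
P={}
def box(x,y,a):
    c,s=np.cos(a),np.sin(a)
    return [(x+c*u-s*v,y+s*u+c*v,z) for u in(-.075,.075) for v in(-.125,.125) for z in(0,.1)]
M={};obs={}
for n in ['top','scene']:
    p=camera(n);P[n]=p
    M[n]=masks_of(p,'tank')[0]['region']
    for q in ['cap_wing','plug_top']:
        obs[n,q]=[(r['region'],r['at'],r['conf']) for r in masks_of(p,q)]
        print(n,q,[(np.round(a,1).tolist(),round(c,2),int(r.sum())) for r,a,c in obs[n,q]])
def cost(v,names=('top','scene')):
    t=0
    for n in names:
        pts=np.array([proj(P[n],X) for X in box(*v)])
        h=cv2.convexHull((pts*16).astype(np.int32).reshape(-1,1,2)).reshape(-1,2)
        im=np.zeros((384,512),np.uint8);cv2.fillConvexPoly(im,h,255,cv2.LINE_AA,4)
        m=M[n].copy()
        ca=im/255.
        # ignore pixels near cap (cap sticks out of the silhouette)
        t+=np.abs(ca-m)[~K[n]].sum()
    return t
K={}
for n in P:
    k=np.zeros((384,512),bool)
    for q in ['cap_wing','plug_top']:
        for r,a,c in obs[n,q]: k|=r
    K[n]=cv2.dilate(k.astype(np.uint8),np.ones((9,9)))>0
x0=atz(P['top'],[261.7,200],.1)
for names in [('top',),('scene',),('top','scene')]:
    best=min((minimize(cost,[x0[0],x0[1],a],args=(names,),method='Nelder-Mead',options=dict(initial_simplex=[[x0[0],x0[1],a],[x0[0]+.02,x0[1],a],[x0[0],x0[1]+.02,a],[x0[0],x0[1],a+.1]])) for a in(-.1,.0,.1)),key=lambda r:r.fun)
    print(names,best.x,best.fun)
x,y,a=best.x;c,s=np.cos(a),np.sin(a)
f=lambda u,v,z:(x+c*u-s*v,y+s*u+c*v,z)
print('neck',f(0,.055,.13),'plug',f(0,-.062,.12))
ims=[]
for n in P:
    im=P[n]['frame'][:,:,::-1].copy();im=cv2.resize(im,None,fx=4,fy=4,interpolation=cv2.INTER_CUBIC)
    pt=lambda X:tuple((proj(P[n],X)*4+2).astype(int).tolist())
    B=box(x,y,a)
    for i in range(8):
        for j in range(i):
            if bin(i^j).count('1')==1: cv2.line(im,pt(B[i]),pt(B[j]),(0,255,0),1)
    for z,rr,cc in[(.13,.03,.055),(.13,.033,.055),(.136,.033,.055),(.11,.02,-.062),(.12,.016,-.062),(.127,.016,-.062)]:
        q=[pt(f(rr*np.cos(t),cc+rr*np.sin(t),z)) for t in np.linspace(0,6.28,40)]
        cv2.polylines(im,[np.array(q)],True,(0,0,255) if z<.125 else (255,0,255),1)
    q=[pt(f(u,.055+v,.172)) for u,v in[(-.026,-.007),(.026,-.007),(.026,.007),(-.026,.007)]]
    cv2.polylines(im,[np.array(q)],True,(0,255,255),1)
    cc=pt(f(0,0,.1));cv2.imwrite(f'pics/fit_{n}.png',im[max(cc[1]-280,0):cc[1]+280,cc[0]-380:cc[0]+380])
E
python3 fit.py
```

```text
top cap_wing [([240.9, 195.4], 0.79, 463), ([266.1, 152.3], 0.64, 344), ([217.2, 251.0], 0.62, 399), ([229.7, 145.6], 0.57, 327)]
top plug_top [([284.1, 196.5], 0.43, 83)]
scene cap_wing [([259.2, 287.7], 0.93, 881), ([311.7, 280.9], 0.6, 841), ([277.8, 181.0], 0.56, 777), ([286.5, 158.6], 0.54, 258)]
scene plug_top [([219.7, 197.2], 0.46, 199)]
('top',) [0.59392798 0.07235137 0.06002591] 303.3686274509804
('scene',) [0.59039072 0.07582051 0.05881524] 529.8901960784314
('top', 'scene') [0.59161817 0.07561942 0.058689  ] 872.8431372549019
neck (np.float64(0.5883921289461538), np.float64(0.13052472227779385), 0.13) plug (np.float64(0.5952548006218337), np.float64(0.013726161766665024), 0.12)
```

View pics/fit_top.png

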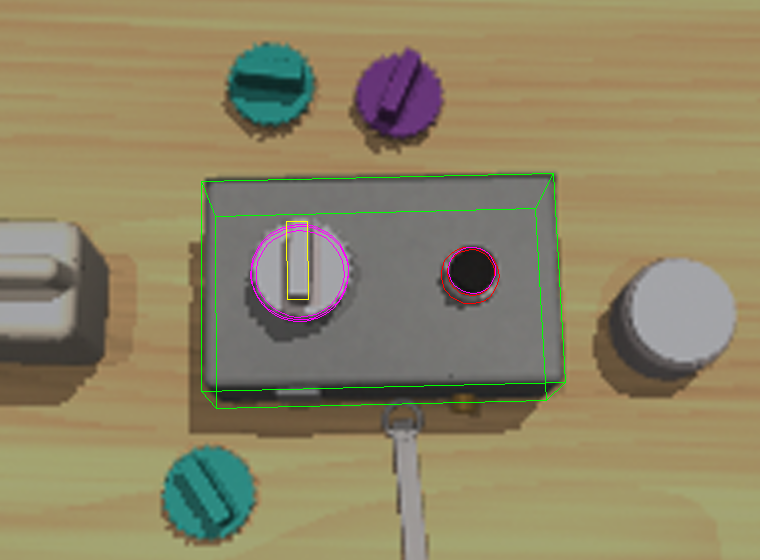

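View pics/fit_scene.png

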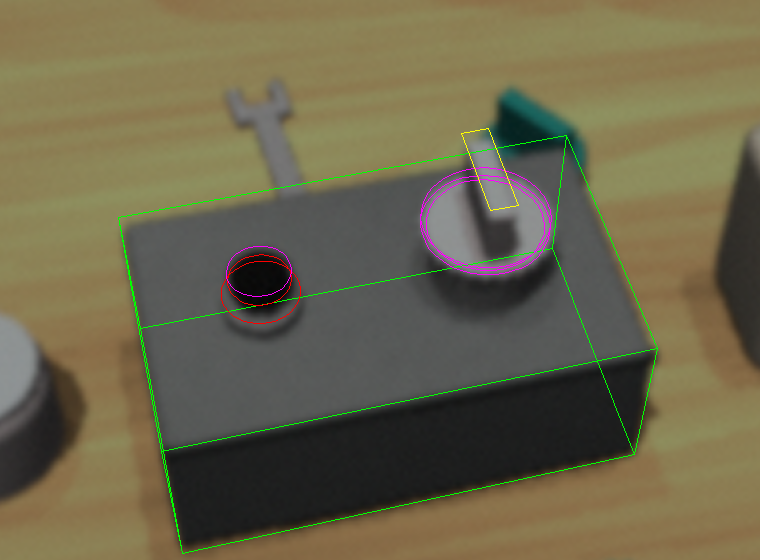

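```bash
cat > fit2.py <<'E'
from h import *
from scipy.optimize import minimize
P={n:camera(n) for n in ['top','scene']}
C={'top':(241,196),'scene':(277,181)};D={'top':(284,195),'scene':(219,198)}
cm={};pm={}
for n in P:
    hsv=cv2.cvtColor(P[n]['frame'],cv2.COLOR_RGB2HSV);
    for src,dst,(u,v) in((C,cm,C[n]),(D,pm,D[n])):
        w=np.zeros((384,512),bool);r=26 if dst is cm else 11;w[v-r:v+r+1,u-r:u+r+1]=1
        ch=hsv[:,:,2].astype(float)
        b=cv2.resize((ch*1).astype(np.float32),None,fx=4,fy=4,interpolation=cv2.INTER_CUBIC)
        W=cv2.resize(w.astype(np.uint8),None,fx=4,fy=4)>0
        print(n,np.percentile(ch[w],[1,10,25,50,75,90,99]))
        dst[n]=(b,W)
    crop=P[n]['frame'][C[n][1]-30:C[n][1]+30,C[n][0]-40:C[n][0]+40,::-1];cv2.imwrite(f'pics/cap_{n}.png',cv2.resize(crop,None,fx=8,fy=8,interpolation=cv2.INTER_CUBIC))
    crop=P[n]['frame'][D[n][1]-20:D[n][1]+20,D[n][0]-25:D[n][0]+25,::-1];cv2.imwrite(f'pics/plug_{n}.png',cv2.resize(crop,None,fx=10,fy=10,interpolation=cv2.INTER_CUBIC))
E
python3 fit2.py; python3 -c "
import cv2,numpy as np
a=[cv2.imread(f'pics/cap_{n}.png') for n in('top','scene')]
b=[cv2.resize(cv2.imread(f'pics/plug_{n}.png'),(400,320)) for n in('top','scene')]
a=[cv2.resize(x,(400,300)) for x in a]; b=[cv2.resize(x,(400,300)) for x in b]
cv2.imwrite('pics/mix.png',np.vstack([np.hstack(a),np.hstack(b)]))"
```

```text
top [ 66.  93. 114. 117. 118. 164. 168.]
top [ 27.    30.    71.   119.   120.   121.   130.44]
scene [ 34.  49.  78.  88. 133. 142. 146.]
scene [ 7. 10. 17. 65. 85. 89. 91.]
```

View pics/mix.png

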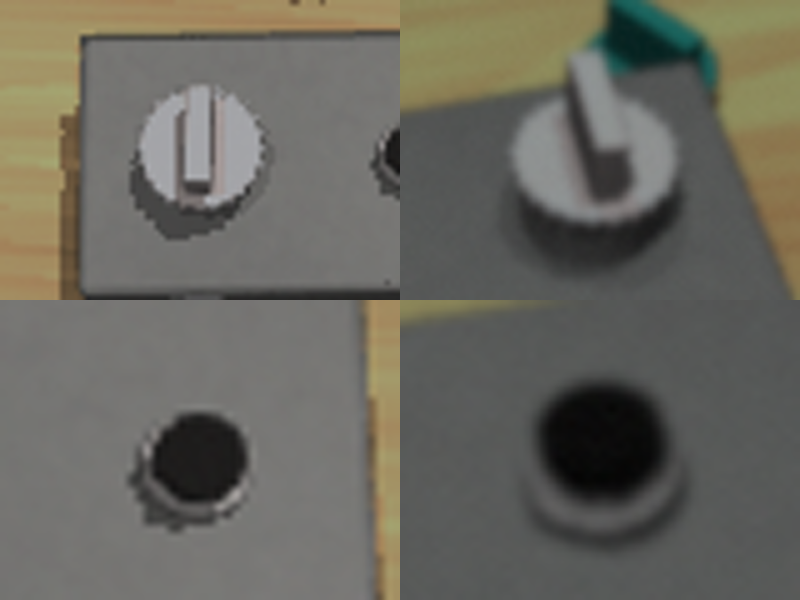

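```bash
cat >> fit2.py <<'E'
S=4
def poly(im,n,pts):
    q=np.array([(proj(P[n],X)+.5)*S-.5 for X in pts]);h=cv2.convexHull((q*16).astype(np.int32).reshape(-1,1,2));cv2.fillConvexPoly(im,h.reshape(-1,2),255,cv2.LINE_AA,4)
th=np.linspace(0,2*np.pi,48)
circ=lambda x,y,z,r:[(x+r*np.cos(t),y+r*np.sin(t),z) for t in th]
CM={};PM={}
for n in P:
    b,W=cm[n];m=((b>(140 if n=='top' else 111))&W).astype(np.uint8)
    hs=cv2.cvtColor(P[n]['frame'],cv2.COLOR_RGB2HSV)
    sat=cv2.resize(hs[:,:,1].astype(np.float32),None,fx=4,fy=4);m[sat>60]=0
    k,l,st,_=cv2.connectedComponentsWithStats(m);i=1+np.argmax(st[1:,4]);m=(l==i).astype(np.uint8)
    CM[n]=cv2.morphologyEx(m,cv2.MORPH_CLOSE,cv2.getStructuringElement(cv2.MORPH_ELLIPSE,(41,41)))
    b,W=pm[n];m=((b<(70 if n=='top' else 42))&W).astype(np.uint8)
    k,l,st,ce=cv2.connectedComponentsWithStats(m);i=1+np.argmax(st[1:,4]);PM[n]=(l==i).astype(np.uint8);print(n,'plug blob',ce[i]/4-.375,st[i,2:]/4)
def R(v,n,pl):
    im=np.zeros((384*S,512*S),np.uint8)
    if pl: poly(im,n,circ(v[0],v[1],v[2],.016))
    else:
        poly(im,n,circ(v[0],v[1],.136,.033));c,s=np.cos(v[2]),np.sin(v[2])
        poly(im,n,[(v[0]+c*a-s*d,v[1]+s*a+c*d,z) for a in(-.026,.026) for d in(-.007,.007) for z in(.136,.172)])
    return im/255.
def fit(v0,names,pl,st):
    D=PM if pl else CM
    f=lambda v:sum(np.abs(R(v,n,pl)-D[n]).sum() for n in names)
    v0=np.array(v0);r=minimize(f,v0,method='Nelder-Mead',options=dict(initial_simplex=np.vstack([v0,v0+np.diag(st)]),xatol=1e-5));return r.x,r.fun,[D[n].sum() for n in names]
for N in [('top',),('scene',),('top','scene')]:
    print('cap',N,*fit([.588,.1305,.06],N,0,[.005,.005,.1]))
print('plug',*fit([.595,.0137,.127],('top','scene'),1,[.005,.005,.003]))
E
python3 fit2.py
```

```text
top [ 64.08  93.   114.   117.   118.   164.   168.  ]
top [ 27.    30.    70.   119.   120.   121.   130.44]
scene [ 34.08  49.    78.    88.   132.   141.   146.  ]
scene [ 7. 10. 18. 65. 85. 89. 91.]
top plug blob [283.3728968  195.74053561] [ 12.    12.   445.75]
scene plug blob [218.79191667 196.49283333] [ 15.5  15.  750. ]
cap ('top',) [ 0.59586781  0.14296117 -1.1301071 ] 3713.992156862745 [np.uint64(3766)]
cap ('scene',) [0.59238117 0.130584   0.0152674 ] 1956.0666666666666 [np.uint64(10058)]
cap ('top', 'scene') [ 0.59229151  0.13047839 -0.01011609] 5766.321568627451 [np.uint64(3766), np.uint64(10058)]
plug [0.59656721 0.01357261 0.12016211] 663.3411764705882 [np.uint64(1783), np.uint64(3000)]
```

```bash
sed -i "s/if pl: poly(im,n,circ(v\[0\],v\[1\],v\[2\],.016))/if pl: poly(im,n,circ(v[0],v[1],v[2],.016)+circ(v[0],v[1],.110 if HULL else v[2]-.001,.016))/; s/^S=4/S=4;HULL=1/; s/m\[sat>60\]=0/m[sat>60]=0; m=cv2.morphologyEx(m,cv2.MORPH_CLOSE,np.ones((21,21)))/; s/>(140 if n=='top'/>(135 if n=='top'/" fit2.py
cat >> fit2.py <<'E'
HULL=0;print('plugtop',*fit([.595,.0137,.127],('top','scene'),1,[.005,.005,.003]))
cv2.imwrite('pics/m.png',np.hstack([CM['top'][660:910,820:1110]*255,CM['scene'][600:850,960:1250]*255]))
for z in(.12,.127): print([np.round(atz(P[n],u,z),4) for n,u in(('top',(283.37,195.74)),('scene',(218.8,196.5)))])
E
python3 fit2.py|grep -v '^\(top\|scene\) \['
```

```text
top plug blob [283.36868687 195.74410774] [ 12.   12.  445.5]
scene plug blob [218.81695098 196.51088937] [ 15.75  15.25 754.75]
cap ('top',) [0.59173773 0.12906928 0.03816084] 414.12549019607843 [np.uint64(7261)]
cap ('scene',) [0.59233902 0.13044679 0.00177603] 1832.1529411764707 [np.uint64(10181)]
cap ('top', 'scene') [ 0.59208076  0.12999264 -0.02793485] 2433.1607843137253 [np.uint64(7261), np.uint64(10181)]
plug [0.59583347 0.0134278  0.12145947] 837.2 [np.uint64(1782), np.uint64(3019)]
plugtop [0.59665267 0.01354865 0.12028234] 614.9960784313726 [np.uint64(1782), np.uint64(3019)]
[array([0.5963, 0.0129, 0.12  ]), array([0.5974, 0.0142, 0.12  ])]
[array([0.5948, 0.0134, 0.127 ]), array([0.6029, 0.0139, 0.127 ])]
```

View pics/m.png

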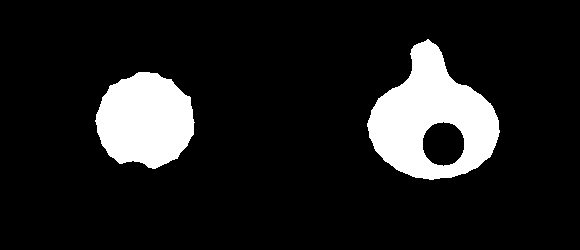

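The cap is at about (0.592, 0.130), the plug at about (0.596, 0.0134) and the tank yaw is about 0.06 rad. I'll move above the plug, turned so the jaws lie along the tank's y.

```bash
cat > rel.py <<'E'
import sys;from h import *
from scipy.spatial.transform import Rotation as R
s=read_state();x,y,z,a=map(float,sys.argv[1:5])  # a = jaw angle deg
r=R.from_quat(s['eef_rot']);a=np.radians(a)
Y=np.array([np.cos(a),np.sin(a),0]);Z=np.array([0,0,-1]);g=R.from_matrix(np.array([np.cross(Y,Z),Y,Z]).T)
print('t',round(s['time'],2),'q7',np.round(s['joint_positions'],2),'pos',np.round(s['ee_pos'],4),'F',np.round(s['ft_force'],1),'M',np.round(s['torque'],2),'w',round(s['width'],4))
Yc=r.as_matrix()[:,1];print('jaw deg',np.degrees(np.arctan2(Yc[1],Yc[0])).round(2))
print('shift cm',np.round(r.inv().apply(np.array([x,y,z])-s['ee_pos'])*100,2),'turn',np.round((r.inv()*g).as_rotvec(),3))
E
python3 rel.py .596 .0134 .25 93.4
```

```text
t 1.4 q7 [-1.21  0.33 -0.06  1.46  0.02  1.35 -0.09] pos [0.2317 0.5805 0.1925] F [ 0.1  0.3 -0.3] M [-0.02 -0.04 -0.04] w 0.0873
jaw deg 68.24
shift cm [-54.86 -39.16  -5.76] turn [ 0.    -0.    -0.439]
```

>>> play_rows(moves=[[[0,0,-5.7],[0,0,0],4],[[-4,-3,-5.7],[0,0,-0.05],2],[[-9,-6.4,-5.7],[0,0,-0.1],0],[[-14,-10,-5.7],[0,0,-0.15],0],[[-19,-13.6,-5.7],[0,0,-0.2],0],[[-24,-17.1,-5.7],[0,0,-0.25],0],[[-29,-20.7,-5.7],[0,0,-0.3],0],[[-34,-24.3,-5.7],[0,0,-0.35],0]])

```text
time: 2.4
ee_pos: [0.4582, 0.227, 0.2498]
eef_rot: [0.014, 1.0, 0.0, 0.0]
ft_force: [0.7, 0.7, -0.2]
width: 0.0152
```

```bash
python3 rel.py .596 .0134 .20 93.4
```

```text
t 2.4 q7 [-0.75  0.05  0.21  1.68 -0.01  1.42  1.  ] pos [0.4582 0.227  0.2498] F [ 0.7  0.7 -0.2] M [ 0.09 -0.09 -0.03] w 0.0152
jaw deg 88.39
shift cm [-14.37 -20.96   4.97] turn [ 0.001  0.001 -0.087]
```

>>> play_rows(moves=[[[-3.6,-5.2,0],[0,0,-0.09],0],[[-7.2,-10.5,0],[0,0,-0.09],0],[[-10.8,-15.7,0],[0,0,-0.09],0],[[-14.3,-20.9,0],[0,0,-0.09],0],[[-14.3,-20.9,2.5],[0,0,-0.09],0],[[-14.3,-20.9,5],[0,0,-0.09],0],[[-14.3,-20.9,5],[0,0,-0.09],0]])

```text
time: 3.28
ee_pos: [0.593, 0.0156, 0.1978]
eef_rot: [-0.03, 1.0, -0.0, -0.002]
ft_force: [-0.5, -0.4, -0.2]
width: -0.0001
```

```bash
python3 rel.py .596 .0134 .135 93.4;python3 - <<'E'
from h import *
out=[]
for n,(u,v) in(('top',(284,195)),('scene',(219,198))):
    p=camera(n);print(n,proj(p,read_state()['ee_pos']))
    out.append(cv2.resize(p['frame'][v-50:v+50,u-66:u+67,::-1],(400,300),interpolation=cv2.INTER_CUBIC))
cv2.imwrite('pics/pl2.png',np.hstack(out))
E
```

```text
t 3.27 q7 [-0.45  0.27  0.42  1.56 -0.11  1.34  1.61] pos [0.593  0.0156 0.1978] F [-0.5 -0.4 -0.2] M [ 0.04  0.01 -0.  ] w -0.0001
jaw deg 93.45
shift cm [-0.31 -0.24  6.28] turn [-0.    -0.003  0.001]
top [284.68866298 190.0611937 ]
scene [216.76401579 168.37527403]
```

View pics/pl2.png

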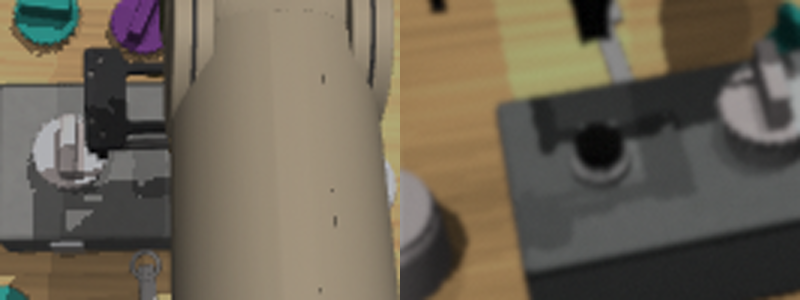

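Run:
```python
from h import *
p=camera('scene');u,v=217,160
f=cv2.convertScaleAbs(p['frame'],alpha=2)
s=read_state()['ee_pos']
cv2.imwrite('pics/tip.png',cv2.resize(f[v-50:v+45,u-60:u+60,::-1],(760,600),interpolation=cv2.INTER_CUBIC))
print((proj(p,s)-[u-60,v-50])*6.33)
```

```text
[378.34123079 369.21496823]
```

View pics/tip.png

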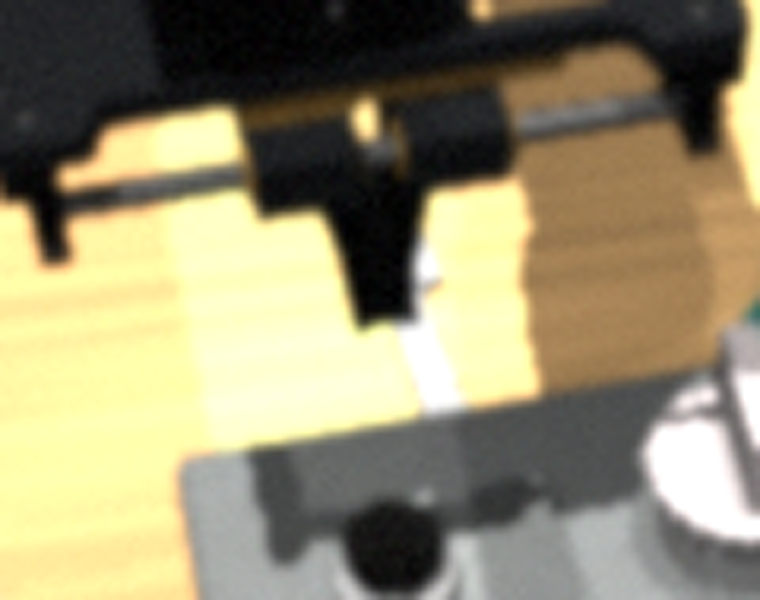

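Run:
```python
from h import *
from scipy.spatial.transform import Rotation as R
for n in('scene','top'):
    p=camera(n)
    r=R.from_quat([.189,.982,-.001,0]).as_matrix();e=np.array([.2317,.5805,.1925])
    print(n,[proj(p,e+r@np.array(o)).round(1) for o in([0,0,0],[0,.0585,0],[0,-.0585,0])])
p=camera('scene');s=read_state();e=np.array(s['ee_pos'])
for d in([0,0,0],[.01,0,0],[-.01,0,0],[0,0,.01],[0,.01,0]): print(d,proj(p,e+d))
a=cv2.imread('pics/scene1.png');a=cv2.convertScaleAbs(a,alpha=2)
cv2.imwrite('pics/s1full.png',cv2.resize(a,(800,600)))
```

```text
scene [array([414.8,  38.9]), array([437.8,  41.6]), array([392. ,  36.3])]
top [array([ 40.5, 333.6]), array([ 19.3, 322.9]), array([ 62.1, 344.5])]
[0, 0, 0] [216.77347324 168.38967947]
[0.01, 0, 0] [217.48684359 172.39488104]
[-0.01, 0, 0] [216.07163074 164.44920073]
[0, 0, 0.01] [216.41350258 164.73394156]
[0, 0.01, 0] [222.15256894 167.66232221]
```

View pics/s1full.png

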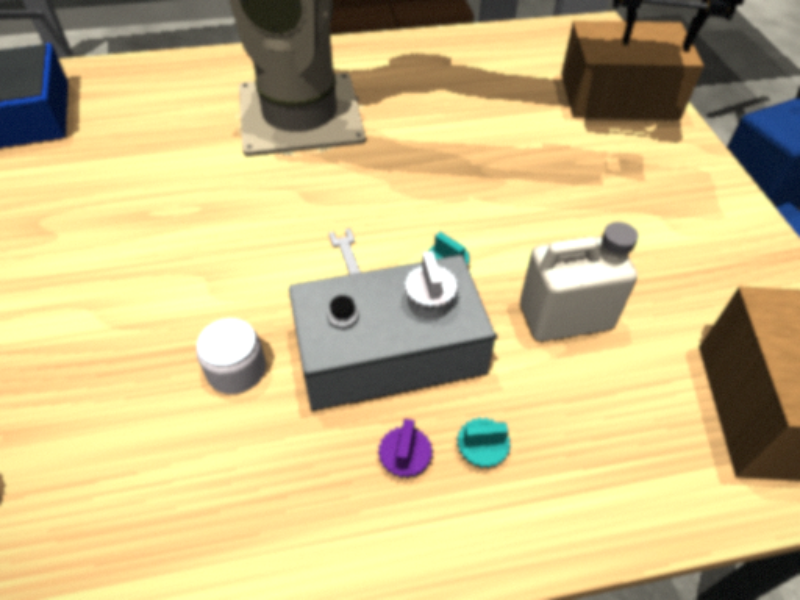

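The projected TCP sits about 7 px below the visible fingertip. I'll go closer to the plug and compare tip and plug directly.

>>> play_rows(moves=[[[-0.3,-0.2,3],[0,0,0],0],[[-0.3,-0.2,5.7],[0,0,0],0],[[-0.3,-0.2,5.7],[0,0,0],0],[[-0.3,-0.2,5.7],[0,0,0],0]])

```text
time: 4.08
ee_pos: [0.5979, 0.0139, 0.1439]
eef_rot: [-0.03, 1.0, 0.0, 0.001]
ft_force: [0.8, 0.0, 0.6]
width: 0.0002
```

```bash
python3 rel.py .596 .0134 .13 93.4
cat > tip.py <<'E'
from h import *
import sys
n=sys.argv[1];u,v=int(sys.argv[2]),int(sys.argv[3])
p=camera(n)
f=cv2.convertScaleAbs(p['frame'],alpha=2)
s=read_state()['ee_pos'];im=cv2.resize(f[v-48:v+47,u-60:u+60,::-1],(760,602),interpolation=cv2.INTER_CUBIC)
q=(proj(p,s)-[u-60,v-48]+.5)*6.33
cv2.circle(im,tuple(q.astype(int).tolist()),4,(0,0,255),-1);print(q)
cv2.imwrite(f'pics/{sys.argv[4]}.png',im)
E
python3 tip.py scene 219 180 tip2
```

```text
t 4.08 q7 [-0.44  0.31  0.41  1.62 -0.13  1.23  1.63] pos [0.5979 0.0139 0.1439] F [0.8 0.  0.6] M [ 0.05  0.01 -0.03] w 0.0002
jaw deg 93.45
shift cm [ 0.2  -0.03  1.39] turn [0.    0.002 0.001]
[376.06565615 365.16083678]
```

View pics/tip2.png

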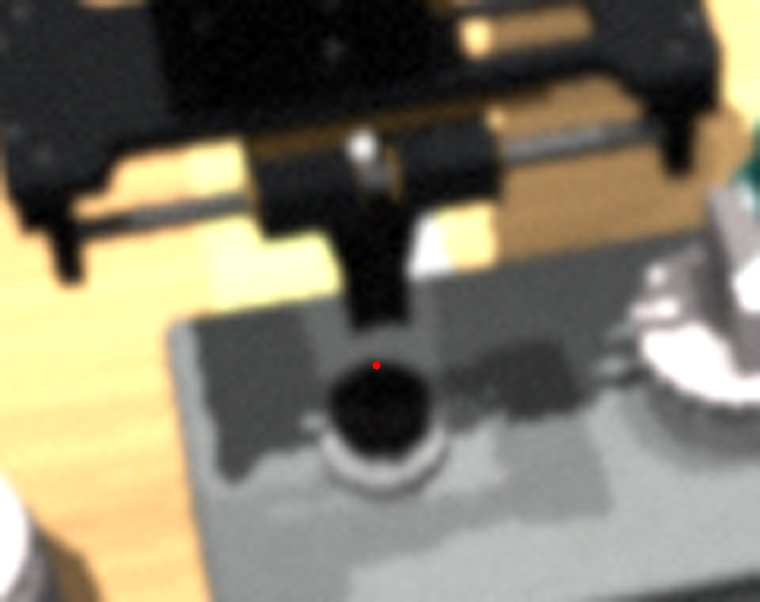

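>>> play_rows(moves=[[[0,0,0.3],[0,0,0],0],[[0,0,0.6],[0,0,0],0],[[0,0,0.9],[0,0,0],0],[[0,0,1.1],[0,0,0],0],[[0,0,1.3],[0,0,0],0],[[0,0,1.3],[0,0,0],0]])

```text
time: 4.88
ee_pos: [0.5971, 0.0138, 0.1292]
eef_rot: [-0.03, 1.0, 0.0, -0.0]
ft_force: [-1.4, -0.4, -0.2]
width: 0.0006
```

```bash
python3 rel.py .596 .0134 .13 93.4;python3 tip.py scene 219 180 tip3
```

```text
t 4.88 q7 [-0.43  0.32  0.41  1.64 -0.14  1.21  1.64] pos [0.5971 0.0138 0.1292] F [-1.4 -0.4 -0.2] M [ 0.07 -0.   -0.08] w 0.0006
jaw deg 93.45
shift cm [ 0.11 -0.03 -0.08] turn [ 0.    -0.     0.001]
[378.45996556 392.6008797 ]
```

View pics/tip3.png

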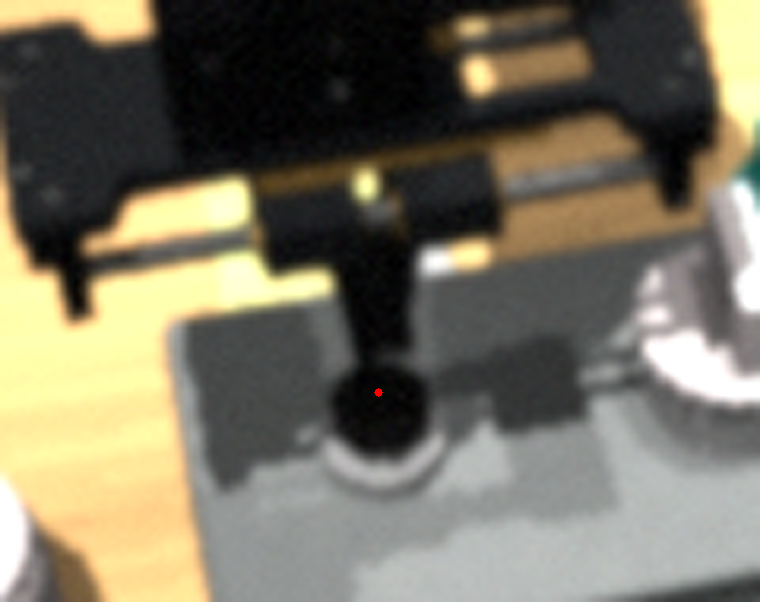

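>>> play_rows(moves=[[[0,0,0.2],[0,0,0],0],[[0,0,0.4],[0,0,0],0],[[0,0,0.4],[0,0,0],0]])

```text
time: 5.3
ee_pos: [0.5971, 0.0138, 0.1252]
eef_rot: [-0.03, 1.0, 0.0, -0.0]
ft_force: [0.5, -0.1, -0.2]
width: 0.0003
```

>>> play_rows(moves=[[[0,0,0.2],[0,0,0],0],[[0,0,0.3],[0,0,0],0],[[0,0,0.3],[0,0,0],0]])

```text
time: 5.68
ee_pos: [0.5972, 0.0138, 0.1223]
eef_rot: [-0.03, 1.0, 0.0, -0.0]
ft_force: [-0.3, 0.5, -0.3]
width: 0.0003
```

```bash
python3 tip.py scene 219 180 tip4
```

```text
[379.95457095 406.40507584]
```

View pics/tip4.png

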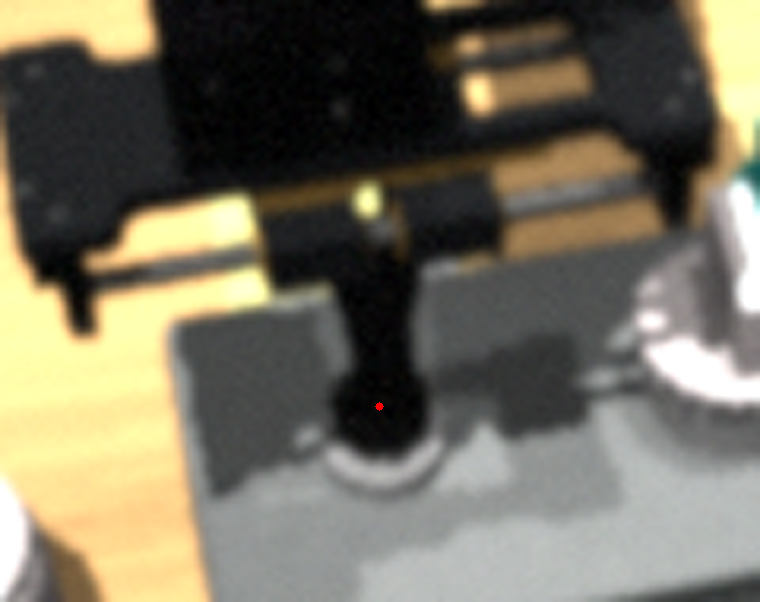

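>>> play_rows(moves=[[[0,0,0.2],[0,0,0],0],[[0,0,0.4],[0,0,0],0],[[0,0,0.4],[0,0,0],0]])

```text
time: 6.1
ee_pos: [0.5971, 0.0138, 0.1182]
eef_rot: [-0.03, 1.0, 0.0, -0.0]
ft_force: [0.1, 0.3, 1.2]
width: 0.0005
```

```bash
python3 rel.py .596 .0134 .13 93.4;python3 tip.py scene 219 180 tip5
```

```text
t 6.1 q7 [-0.43  0.33  0.41  1.65 -0.14  1.18  1.64] pos [0.5971 0.0138 0.1182] F [0.1 0.3 1.2] M [ 0.02  0.09 -0.01] w 0.0005
jaw deg 93.45
shift cm [ 0.11 -0.03 -1.18] turn [ 0.    -0.     0.001]
[380.65971373 414.17669529]
```

View pics/tip5.png

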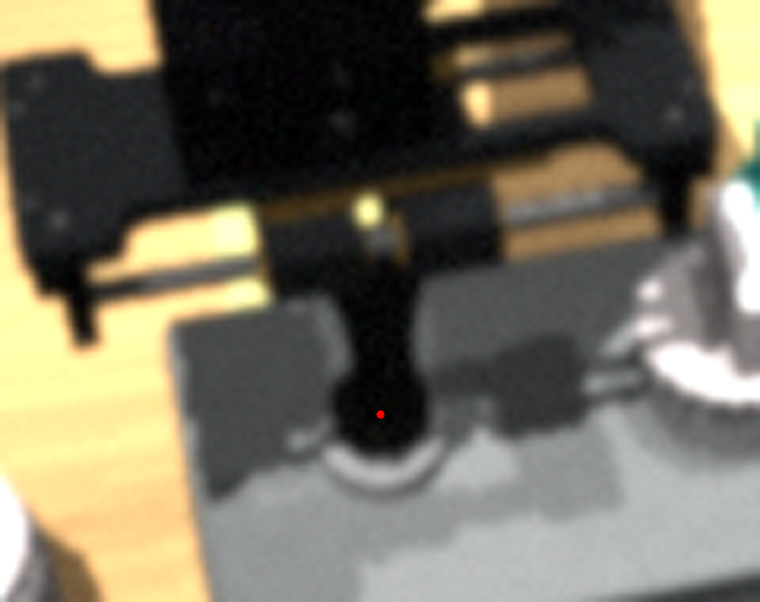

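>>> play_rows(moves=[[[0,0,0.2],[0,0,0],0],[[0,0,0.4],[0,0,0],0],[[0,0,0.4],[0,0,0],0]])

```text
time: 6.52
ee_pos: [0.5971, 0.0138, 0.1142]
eef_rot: [-0.03, 1.0, 0.0, -0.0]
ft_force: [0.0, -0.1, -0.1]
width: 0.0007
```

>>> play_rows(moves=[[[0,0,0.2],[0,0,0],0],[[0,0,0.3],[0,0,0],0],[[0,0,0.3],[0,0,0],0]])

```text
time: 6.9
ee_pos: [0.5972, 0.0138, 0.1114]
eef_rot: [-0.03, 1.0, 0.0, -0.0]
ft_force: [-0.6, -0.4, -0.1]
width: 0.0004
```

>>> play_rows(moves=[[[0,0,0.2],[0,0,0],0],[[0,0,0.3],[0,0,0],0],[[0,0,0.3],[0,0,0],0]])

```text
time: 7.28
ee_pos: [0.5971, 0.0138, 0.1083]
eef_rot: [-0.03, 1.0, 0.0, -0.0]
ft_force: [0.4, 0.5, 0.3]
width: 0.0005
```

```bash
python3 rel.py .596 .0134 .13 93.4;python3 tip.py scene 229 170 tip6
```

```text
t 7.28 q7 [-0.43  0.34  0.41  1.66 -0.14  1.16  1.64] pos [0.5971 0.0138 0.1083] F [0.4 0.5 0.3] M [ 0.01  0.03 -0.03] w 0.0005
jaw deg 93.45
shift cm [ 0.12 -0.03 -2.17] turn [ 0.    -0.     0.001]
[319.33241618 496.68548653]
```

View pics/tip6.png

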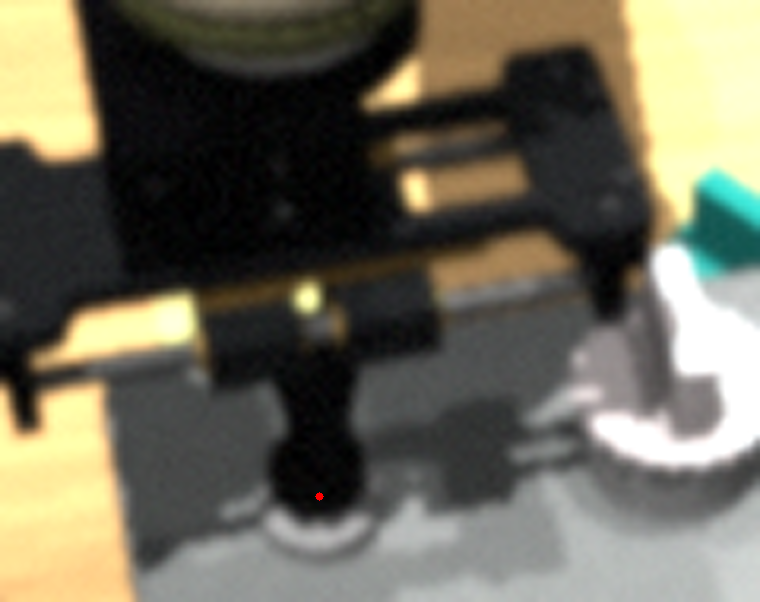

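>>> play_rows(moves=[[[0,0,0.2],[0,0,0],0],[[0,0,0.3],[0,0,0],0],[[0,0,0.3],[0,0,0],0]])

```text
time: 7.7
ee_pos: [0.5971, 0.0137, 0.1053]
eef_rot: [-0.03, 1.0, 0.0, -0.0]
ft_force: [-0.1, -0.1, -0.0]
width: 0.0006
```

>>> play_rows(moves=[[[0,0,0.2],[0,0,0],0],[[0,0,0.2],[0,0,0],0]])

```text
time: 7.95
ee_pos: [0.5971, 0.0138, 0.1032]
eef_rot: [-0.03, 1.0, 0.0, -0.0]
ft_force: [-0.5, -0.3, 1.3]
width: 0.0007
```

Run:
```python
from h import *
p=camera('top')
a=cv2.convertScaleAbs(cv2.imread('pics/top1.png'),alpha=1.6)
for o in([40.5,333.6],[19.3,322.9],[62.1,344.5]): cv2.circle(a,(int(o[0]),int(o[1])),2,(0,0,255),-1)
b=cv2.convertScaleAbs(p['frame'][:,:,::-1],alpha=1.6)
cv2.imwrite('pics/a.png',np.hstack([cv2.resize(a[230:384,0:160],(400,385)),cv2.resize(b[120:274,180:340],(400,385))]))
q=camera('scene')
for z,u in((.1978,(218.1,161.3)),(.1439,(219,184.1))):
    print([np.round(atz(q,u,z+d),4) for d in(0,.015,.025)])
```

```text
[array([0.5748, 0.0207, 0.1978]), array([0.5888, 0.0198, 0.2128]), array([0.5981, 0.0192, 0.2228])]
[array([0.5855, 0.0176, 0.1439]), array([0.598 , 0.0169, 0.1589]), array([0.6063, 0.0164, 0.1689])]
```

View pics/a.png

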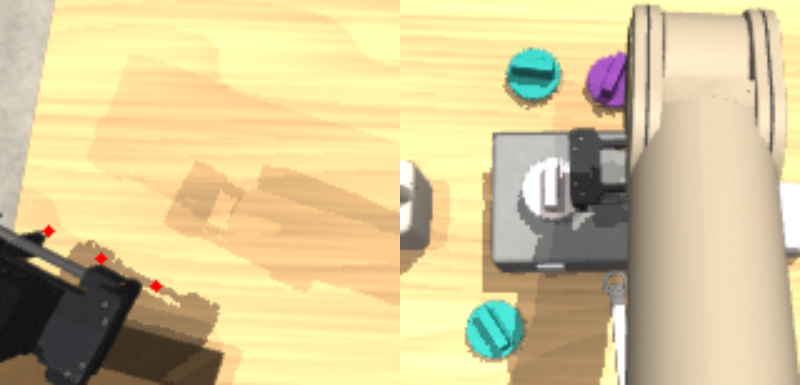

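Run:
```python
from h import *
from scipy.spatial.transform import Rotation as R
p=camera('top');q=camera('scene')
r=R.from_quat([.189,.982,-.001,0]).as_matrix();e=np.array([.2317,.5805,.1925])
a=cv2.convertScaleAbs(cv2.imread('pics/top1.png'),alpha=1.6)
a=cv2.resize(a[230:384,0:160],(800,770))
s=read_state();r2=R.from_quat(s['eef_rot']).as_matrix();e2=s['ee_pos']
b=cv2.convertScaleAbs(q['frame'][:,:,::-1],alpha=2.5);b=cv2.resize(b[110:230,160:310],None,fx=5,fy=5,interpolation=cv2.INTER_CUBIC)
t=cv2.convertScaleAbs(p['frame'][:,:,::-1],alpha=1.6);t=cv2.resize(t[150:230,200:300],None,fx=5,fy=5,interpolation=cv2.INTER_CUBIC)
def draw(im,pic,o,r,e,w):
    L=lambda A,B,c:cv2.line(im,*[tuple(((proj(pic,e+r@np.array(k))-o+.5)*5).astype(int).tolist()) for k in(A,B)],c,1)
    for z in(-.07,):
        for A,B in(((.0375,.095),(.0375,-.095)),((.0375,-.095),(-.0375,-.095)),((-.0375,-.095),(-.0375,.095)),((-.0375,.095),(.0375,.095))): L([*A,z],[*B,z],(0,255,0))
    for y in(w/2,-w/2):
      for x in(-.0095,.0095): L([x,y,0],[x,y,-.07],(0,0,255))
      L([-.0095,y,0],[.0095,y,0],(0,0,255))
draw(a,p,np.array([0,230]),r,e,.117);draw(b,q,np.array([160,110]),r2,e2,.03);draw(t,p,np.array([200,150]),r2,e2,.03)
cv2.imwrite('pics/da.png',cv2.resize(a,(623,600)));cv2.imwrite('pics/db.png',b);cv2.imwrite('pics/dt.png',t)
```

```text
(no output)
```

View pics/da.png

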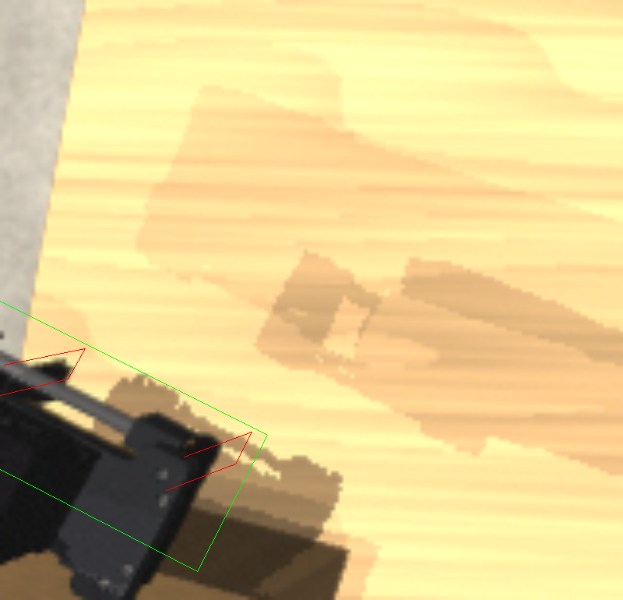

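View pics/db.png

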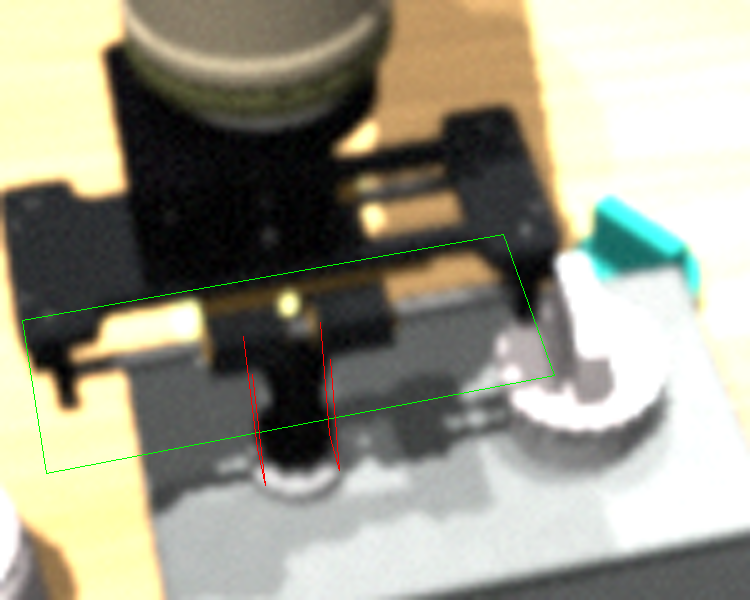

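View pics/dt.png

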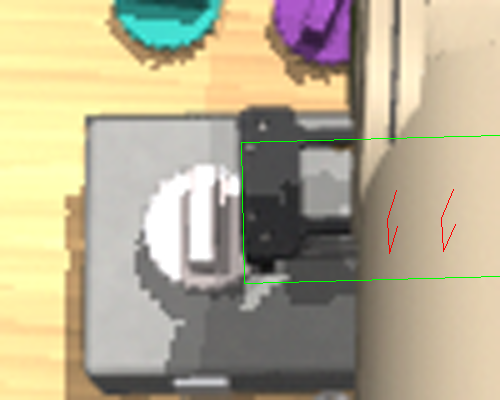

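>>> play_rows(moves=[[[0,0,0.15],[0,0,0],0],[[0,0,0.3],[0,0,0],0]])

```text
time: 8.4
ee_pos: [0.5972, 0.0138, 0.1003]
eef_rot: [-0.03, 1.0, 0.0, -0.0]
ft_force: [-0.2, -0.7, -0.2]
width: 0.0005
```

Run:
```python
from h import *
from scipy.spatial.transform import Rotation as R
from scipy.optimize import least_squares
q=camera('scene')
f=cv2.convertScaleAbs(cv2.imread('pics/scene1.png'),alpha=2.5)
cv2.imwrite('pics/st.png',cv2.resize(f[0:60,380:480],(800,480),interpolation=cv2.INTER_CUBIC))
O=[([.189,.982,-.001,0],[.2317,.5805,.1925],(421.3,28.5)),([-.03,1,0,-.002],[.593,.0156,.1978],(218.1,161.3)),([-.03,1,0,.001],[.5979,.0139,.1439],(219,184.1))]
g=lambda o:np.concatenate([proj(q,np.array(e)+R.from_quat(r).apply(o))-u for r,e,u in O])
for m in([1,1,1],[0,0,1],[1,0,0],[1,0,1]):
    m=np.array(m);r=least_squares(lambda v:g(v*m),[0,0,0]);print(m,r.x*m,r.fun.round(1))
```

```text
[1 1 1] [-0.02160677  0.00106859 -0.04164574] [-0.3 -0.3 -0.   0.5  0.3 -0.4]
[0 0 1] [ 0.          0.         -0.02271706] [-3.7  2.3 -2.3 -0.9 -1.8 -2.4]
[1 0 0] [0.01842117 0.         0.        ] [-6.9  6.7 -3.3  0.3 -2.8 -1.9]
[1 0 1] [-0.02368075  0.         -0.04365737] [-0.4 -0.6 -0.5  0.7 -0.1 -0.2]
```

View pics/st.png

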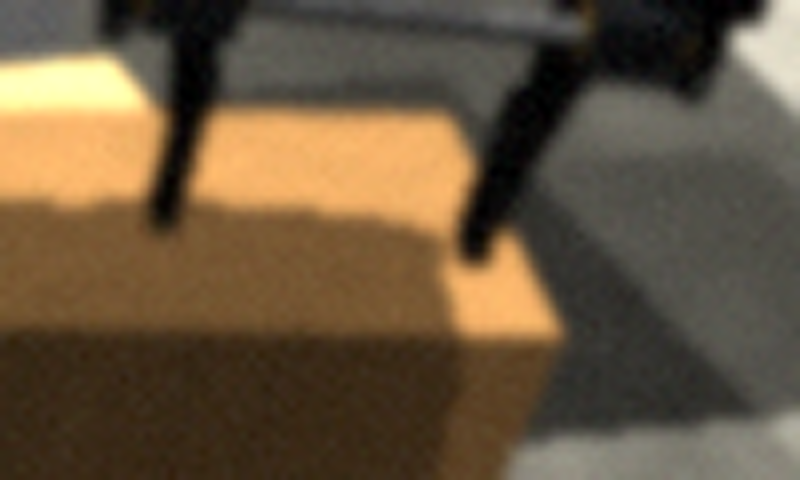

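>>> play_rows(moves=[[[0,0,-3],[0,0,0],0],[[0,0,-7],[0,0,0],0],[[0,0,-7],[0,0,0],0],[[0,0,-7],[0,0,0],0]])

```text
time: 8.95
ee_pos: [0.597, 0.0138, 0.1699]
eef_rot: [-0.03, 1.0, 0.0, -0.0]
ft_force: [-0.3, 1.2, -0.4]
width: 0.0004
```

```bash
python3 rel.py .597 .0138 .17 3.4;python3 tip.py scene 219 170 tip7
```

```text
t 8.95 q7 [-0.44  0.29  0.42  1.59 -0.12  1.28  1.63] pos [0.597  0.0138 0.1699] F [-0.3  1.2 -0.4] M [-0.04  0.09  0.04] w 0.0004
jaw deg 93.45
shift cm [-0.   -0.   -0.01] turn [-0.    -0.     1.572]
[370.14568492 371.89238666]
```

>>> play_rows(moves=[[[0,0,0],[0,0,0.18],0],[[0,0,0],[0,0,0.36],0],[[0,0,0],[0,0,0.54],0],[[0,0,0],[0,0,0.72],0],[[0,0,0],[0,0,0.9],0],[[0,0,0],[0,0,1.08],0],[[0,0,0],[0,0,1.2],0],[[0,0,0],[0,0,1.2],0]])

```text
time: 10.0
ee_pos: [0.5967, 0.0138, 0.1694]
eef_rot: [0.539, 0.842, -0.001, -0.001]
ft_force: [0.4, 0.3, -0.7]
width: 0.0008
```

```bash
python3 rel.py .597 .0138 .17 3.4;python3 tip.py scene 219 170 tip8
```

```text
t 10.0 q7 [-0.58  0.31  0.59  1.6  -0.18  1.29  0.47] pos [0.5967 0.0138 0.1694] F [ 0.4  0.3 -0.7] M [-0.06  0.04  0.02] w 0.0008
jaw deg 24.75
shift cm [-0.02  0.03 -0.06] turn [-0.002  0.     0.373]
[370.08221695 371.90566025]
```

View pics/tip7.png

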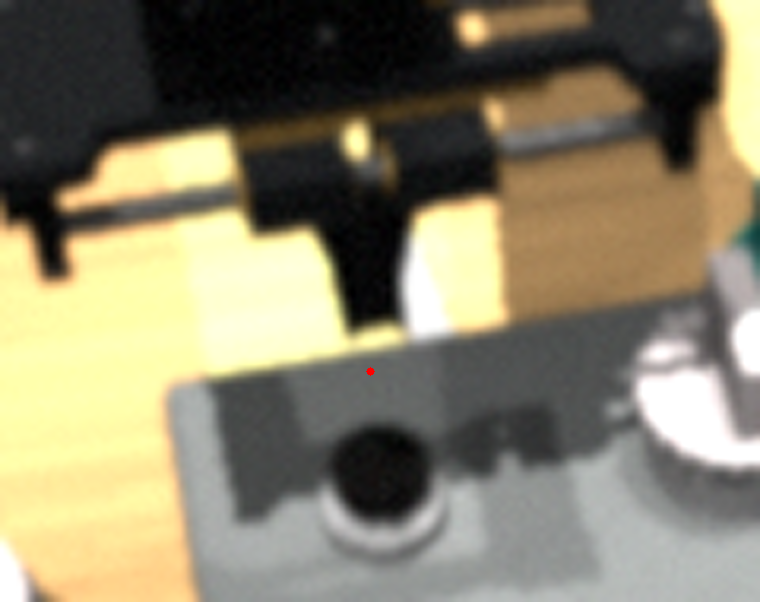

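View pics/tip8.png

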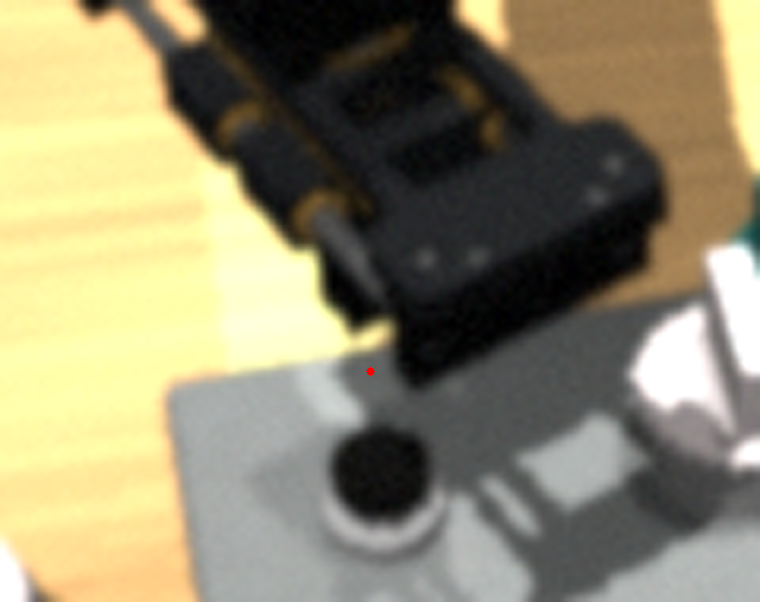

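The tip stays on the TCP axis under rotation, but the fingers end about 2 to 3 cm higher than the reading says. I'll find the plug by touch, keeping this orientation, which also leaves more clearance to the cap.

>>> play_rows(moves=[[[0,0,3],[0,0,0],0],[[0,0,5.5],[0,0,0],0],[[0,0,6.5],[0,0,0],0],[[0,0,6.8],[0,0,0],0],[[0,0,7.0],[0,0,0],0]])

```text
time: 10.68
ee_pos: [0.5977, 0.0137, 0.1011]
eef_rot: [0.539, 0.842, 0.0, 0.0]
ft_force: [-0.0, 0.3, -0.3]
width: 0.0003
```

>>> play_rows(moves=[[[0,0,0.1],[0,0,0],0],[[0,0,0.3],[0,0,0],0]])

```text
time: 10.92
ee_pos: [0.5977, 0.0138, 0.0981]
eef_rot: [0.539, 0.842, 0.0, 0.0]
ft_force: [-0.7, 0.4, 5.9]
width: 0.0003
```

```bash
python3 tip.py scene 219 180 tip9
```

```text
[385.01511102 454.36850986]
```

View pics/tip9.png

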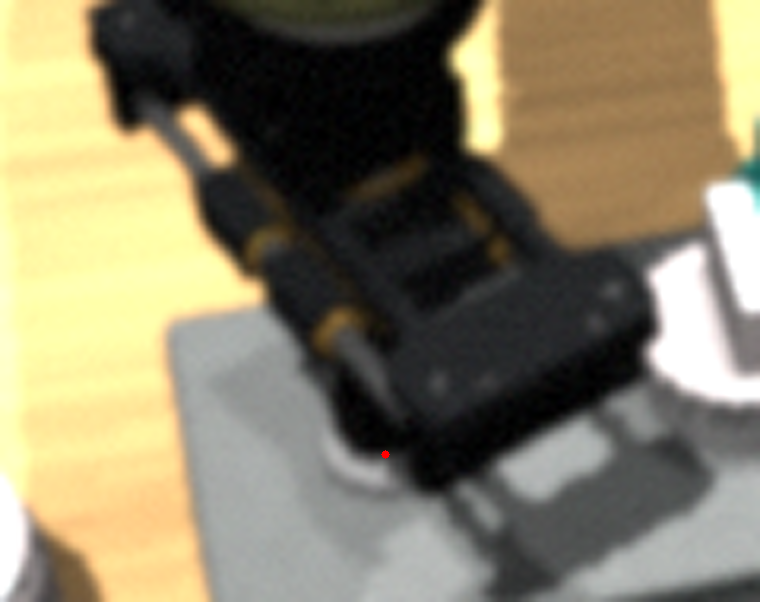

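That is contact: 5.9 N while sliding, which matches the plug's friction. I'll push on to the hard stop.

>>> play_rows(moves=[[[0,0,0.15],[0,0,0],0],[[0,0,0.3],[0,0,0],0]])

```text
time: 11.22
ee_pos: [0.5976, 0.0138, 0.0948]
eef_rot: [0.54, 0.842, 0.0, 0.0]
ft_force: [0.5, -0.0, 5.2]
width: 0.0004
```

>>> play_rows(moves=[[[0,0,0.1],[0,0,0],0],[[0,0,0.2],[0,0,0],0]])

```text
time: 11.48
ee_pos: [0.5976, 0.0138, 0.0926]
eef_rot: [0.54, 0.842, 0.0, 0.0]
ft_force: [2.2, -0.1, 4.6]
width: 0.0004
```

>>> play_rows(moves=[[[0,0,0.1],[0,0,0],0],[[0,0,0.15],[0,0,0],0]])

```text
time: 11.72
ee_pos: [0.5976, 0.0138, 0.091]
eef_rot: [0.54, 0.842, 0.0, 0.0]
ft_force: [2.6, -0.0, 4.9]
width: 0.0004
```

>>> play_rows(moves=[[[0,0,0.1],[0,0,0],0],[[0,0,0.1],[0,0,0],0]])

```text
time: 11.98
ee_pos: [0.5976, 0.0138, 0.0904]
eef_rot: [0.54, 0.842, 0.0, 0.0]
ft_force: [1.4, 0.4, 7.9]
width: 0.0005
```

>>> play_rows(moves=[[[0,0,0.1],[0,0,0],0],[[0,0,0.1],[0,0,0],0]])

```text
time: 12.22
ee_pos: [0.5977, 0.0138, 0.0903]
eef_rot: [0.54, 0.842, 0.001, 0.0]
ft_force: [-2.4, 0.5, 16.3]
width: 0.0005
```

>>> play_rows(moves=[[[0,0,0.1],[0,0,0],0],[[0,0,0.1],[0,0,0],0]])

```text
time: 12.48
ee_pos: [0.5977, 0.0139, 0.0902]
eef_rot: [0.54, 0.842, 0.001, 0.0]
ft_force: [-6.3, 0.3, 24.4]
width: 0.0007
```

The plug is home: the stop is hard at reading 0.0904 (24 N) after about 8 mm of travel. That makes the true fingertip height the reading plus 0.0296. Next I lift and check the plug.

>>> play_rows(moves=[[[0,0,-3],[0,0,0],0],[[0,0,-8.5],[0,0,0],0],[[0,0,-8.5],[0,0,-0.18],0],[[0,0,-8.5],[0,0,-0.36],2],[[0,0,-8.5],[0,0,-0.54],4],[[0,0,-8.5],[0,0,-0.72],5],[[0,0,-8.5],[0,0,-0.9],5],[[0,0,-8.5],[0,0,-1.08],5]])

```text
time: 13.48
ee_pos: [0.596, 0.0137, 0.1717]
eef_rot: [0.027, 1.0, -0.0, -0.001]
ft_force: [-0.0, 0.0, 0.5]
width: 0.0425
```

```bash
python3 rel.py .592 .130 .17 93.4;python3 tip.py scene 219 180 tip10; sed -i 's/camera(n) for n/camera(n) for n/' fit2.py
```

```text
t 13.47 q7 [-0.45  0.29  0.43  1.59 -0.13  1.29  1.52] pos [0.596  0.0137 0.1717] F [-0.   0.   0.5] M [-0.    0.01  0.03] w 0.0425
jaw deg 86.91
shift cm [ 1.03 11.59  0.17] turn [-0.    -0.003 -0.113]
[368.60936795 302.19351621]
```

View pics/tip10.png

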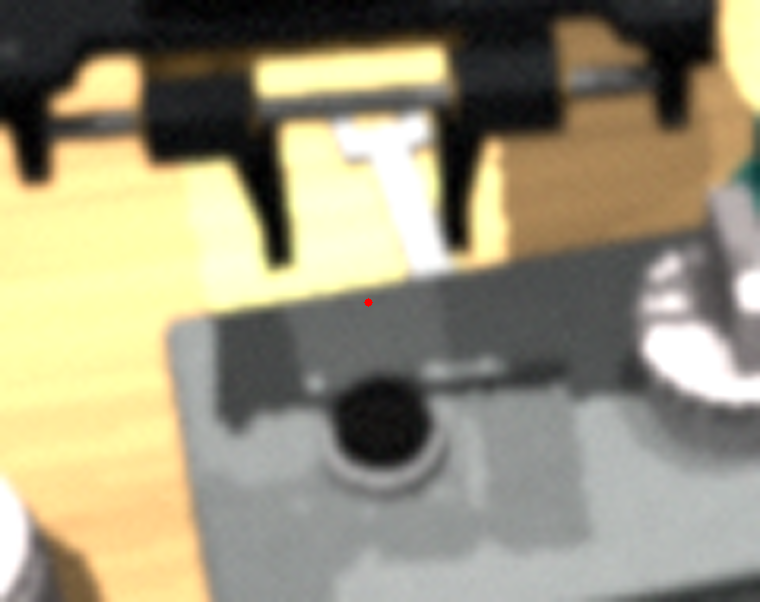

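The plug now sits visibly lower, with its top ellipse at about rows 375–465 in the crop. The fingertips match a pure z offset of 0.03 as well. Next I go above the cap.

>>> play_rows(moves=[[[0.3,4,0],[0,0,-0.05],5],[[0.7,8,0],[0,0,-0.11],5],[[1.0,11.6,0],[0,0,-0.11],5],[[1.0,11.6,0],[0,0,-0.11],5],[[1.0,11.6,0],[0,0,-0.11],5]])

```text
time: 14.15
ee_pos: [0.5937, 0.1291, 0.1723]
eef_rot: [-0.024, 1.0, -0.0, -0.001]
ft_force: [-0.2, -0.4, 0.3]
width: 0.0499
```

```bash
python3 rel.py .592 .130 .1115 93.4;python3 tip.py scene 275 170 tip11
```

```text
t 14.15 q7 [-0.58  0.31  0.36  1.56 -0.11  1.3   1.41] pos [0.5937 0.1291 0.1723] F [-0.2 -0.4  0.3] M [-0.05 -0.01  0.03] w 0.0499
jaw deg 92.75
shift cm [0.16 0.1  6.08] turn [-0.001 -0.001 -0.011]
[386.52120931 306.82228513]
```

View pics/tip11.png

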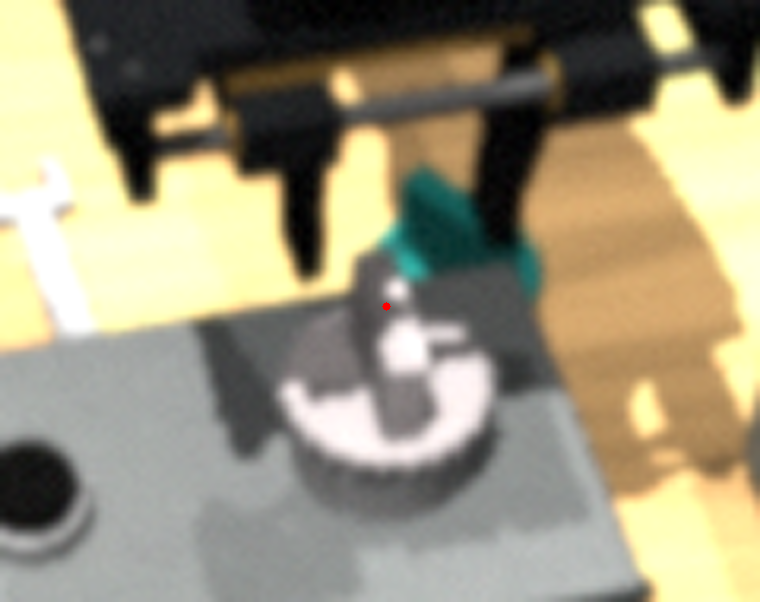

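>>> play_rows(moves=[[[0.15,0.1,2],[0,0,-0.01],5],[[0.15,0.1,3.5],[0,0,-0.01],5],[[0.15,0.1,4.5],[0,0,-0.01],5],[[0.15,0.1,5.3],[0,0,-0.01],5],[[0.15,0.1,5.8],[0,0,-0.01],5],[[0.15,0.1,5.9],[0,0,-0.01],5]])

```text
time: 14.95
ee_pos: [0.5926, 0.131, 0.1138]
eef_rot: [-0.03, 1.0, 0.0, -0.0]
ft_force: [-0.4, -0.4, -0.2]
width: 0.0502
```

```bash
python3 rel.py .592 .130 .1115 93.4;python3 tip.py scene 275 170 tip12
```

```text
t 14.95 q7 [-0.57  0.35  0.35  1.63 -0.13  1.18  1.44] pos [0.5926 0.131  0.1138] F [-0.4 -0.4 -0.2] M [ 0.06  0.03 -0.04] w 0.0502
jaw deg 93.44
shift cm [ 0.07 -0.1   0.23] turn [ 0.    -0.     0.001]
[384.73342488 422.94935771]
```

View pics/tip12.png

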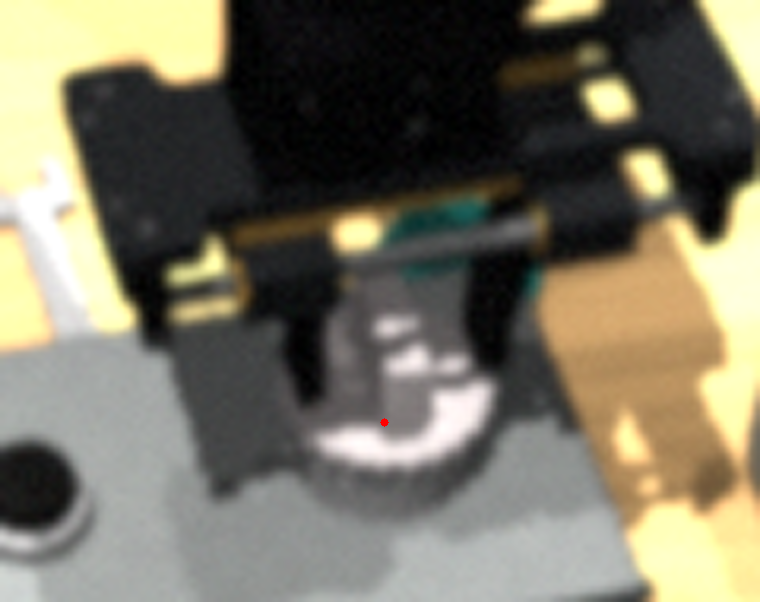

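>>> play_rows(moves=[[[0,0,0.15],[0,0,0],5],[[0,0,0.15],[0,0,0],3],[[0,0,0.15],[0,0,0],1],[[0,0,0.15],[0,0,0],0.5],[[0,0,0.15],[0,0,0],0.5],[[0,0,0.15],[0,0,0],0.5]], grip_force=12)

```text
time: 15.75
ee_pos: [0.5928, 0.1306, 0.1125]
eef_rot: [-0.03, 1.0, -0.0, 0.0]
ft_force: [0.6, -2.8, 0.9]
width: 0.0137
```

```bash
python3 rel.py .592 .130 .1115 93.4
```

```text
t 15.75 q7 [-0.57  0.35  0.35  1.63 -0.13  1.18  1.44] pos [0.5928 0.1306 0.1125] F [ 0.6 -2.8  0.9] M [-0.42 -0.08  0.05] w 0.0137
jaw deg 93.42
shift cm [ 0.08 -0.05  0.1 ] turn [-0.  0.  0.]
```

Gripped: the width is 13.7 mm, which fits the 14 mm wing. I try clockwise (tool +z) gently first.

>>> play_rows(moves=[[[0,-0.05,0],[0,0,0.03],0.5],[[0,-0.05,0],[0,0,0.06],0.5],[[0,-0.05,0],[0,0,0.09],0.5],[[0,-0.05,0],[0,0,0.12],0.5]], grip_force=20)

```text
time: 16.25
ee_pos: [0.5925, 0.1305, 0.1125]
eef_rot: [0.031, 1.0, -0.0, -0.0]
ft_force: [-2.4, -1.7, 2.6]
width: 0.0137
```

```bash
python3 rel.py .592 .130 .1115 93.4
```

```text
t 16.25 q7 [-0.59  0.36  0.37  1.63 -0.14  1.18  1.32] pos [0.5925 0.1305 0.1125] F [-2.4 -1.7  2.6] M [-0.35  0.46  0.09] w 0.0137
jaw deg 86.46
shift cm [ 0.05 -0.06  0.1 ] turn [-0.    -0.    -0.121]
```

>>> play_rows(moves=[[[0,0,0],[0,0,0.04],0.5],[[0,0,0],[0,0,0.08],0.5],[[0,0,0],[0,0,0.12],0.5]])

```text
time: 16.62
ee_pos: [0.5925, 0.1304, 0.1125]
eef_rot: [0.091, 0.996, -0.0, -0.0]
ft_force: [-2.8, -2.7, 2.6]
width: 0.0139
```

```bash
python3 rel.py .592 .130 .1115 93.4
```

```text
t 16.62 q7 [-0.6   0.36  0.39  1.63 -0.14  1.18  1.21] pos [0.5925 0.1304 0.1125] F [-2.8 -2.7  2.6] M [-0.36  0.52  0.05] w 0.0139
jaw deg 79.56
shift cm [ 0.04 -0.05  0.1 ] turn [-0.    -0.    -0.242]
```

>>> play_rows(moves=[[[0,0,0],[0,0,0.05],0.5],[[0,0,0],[0,0,0.1],0.5],[[0,0,0],[0,0,0.14],0.5]])

```text
time: 17.0
ee_pos: [0.5924, 0.1304, 0.1125]
eef_rot: [0.161, 0.987, -0.0, -0.0]
ft_force: [-3.1, -2.7, 2.5]
width: 0.0137
```

```bash
python3 rel.py .592 .130 .1115 93.4;python3 tip.py scene 275 170 tip13
```

```text
t 17.0 q7 [-0.62  0.36  0.41  1.63 -0.15  1.18  1.07] pos [0.5924 0.1304 0.1125] F [-3.1 -2.7  2.5] M [-0.44  0.65  0.07] w 0.0137
jaw deg 71.53
shift cm [ 0.03 -0.05  0.1 ] turn [-0.    -0.    -0.382]
[382.01568924 425.50261444]
```

View pics/tip13.png

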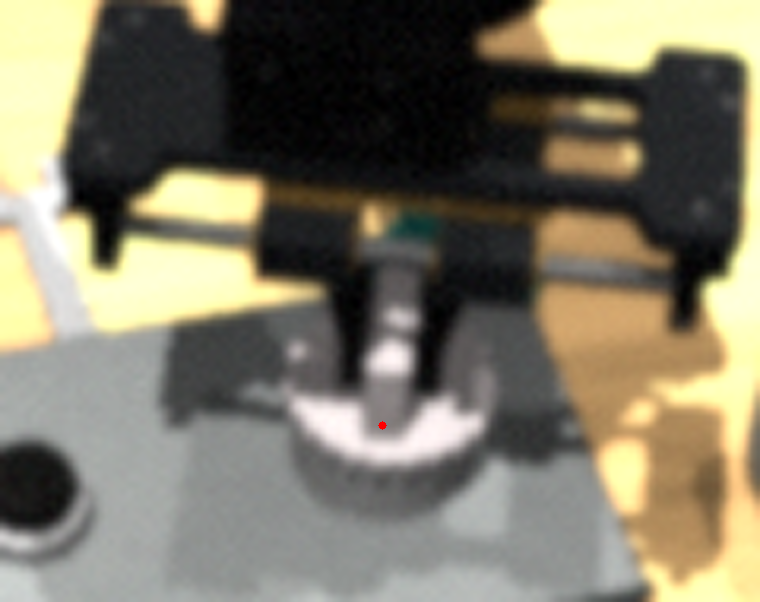

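22° with no stop, and the wing follows the jaws, so clockwise loosens. I'll turn on to 59° (jaw at about 34.4°).

>>> play_rows(moves=[[[0,0,0],[0,0,0.09],0.5],[[0,0,0],[0,0,0.19],0.5],[[0,0,0],[0,0,0.29],0.5],[[0,0,0],[0,0,0.39],0.5],[[0,0,0],[0,0,0.49],0.5],[[0,0,0],[0,0,0.59],0.5],[[0,0,0],[0,0,0.65],0.5],[[0,0,0],[0,0,0.65],0.5]])

```text
time: 18.05
ee_pos: [0.5918, 0.1299, 0.1125]
eef_rot: [0.466, 0.885, -0.001, -0.001]
ft_force: [-7.3, -4.7, 6.6]
width: 0.014
```

```bash
python3 rel.py .592 .130 .1115 34.4;python3 tip.py scene 275 170 tip14
```

```text
t 18.05 q7 [-0.71  0.37  0.52  1.64 -0.2   1.18  0.46] pos [0.5918 0.1299 0.1125] F [-7.3 -4.7  6.6] M [-0.98  1.56  0.46] w 0.014
jaw deg 34.39
shift cm [-0.01  0.03  0.1 ] turn [-0.002 -0.    -0.   ]
[380.12949187 424.02874427]
```

View pics/tip14.png

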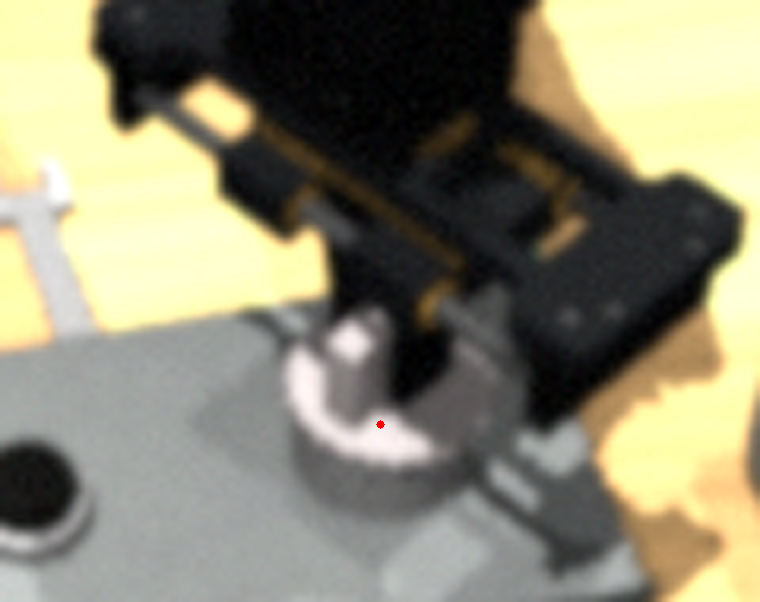

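The turn is done, but a side load of about 8.7 N lies along tool −y. I'll relax that by shifting slightly before the lift.

>>> play_rows(moves=[[[0,-0.07,0],[0,0,0],0.5],[[0,-0.07,0],[0,0,0],0.5]])

```text
time: 18.35
ee_pos: [0.5917, 0.1299, 0.1125]
eef_rot: [0.466, 0.885, -0.0, -0.0]
ft_force: [-5.0, -3.0, 4.7]
width: 0.0138
```

```bash
python3 rel.py .592 .130 .1115 34.4
```

```text
t 18.35 q7 [-0.7   0.37  0.52  1.64 -0.2   1.18  0.46] pos [0.5917 0.1299 0.1125] F [-5.  -3.   4.7] M [-0.71  1.03  0.41] w 0.0138
jaw deg 34.44
shift cm [-0.01  0.03  0.1 ] turn [-0.001 -0.     0.001]
```

>>> play_rows(moves=[[[0,-0.1,-0.05],[0,0,0],0.5],[[0,-0.1,-0.1],[0,0,0],0.5]], grip_force=25)

```text
time: 18.6
ee_pos: [0.5914, 0.1298, 0.1127]
eef_rot: [0.466, 0.885, 0.0, 0.0]
ft_force: [4.2, -0.0, -10.5]
width: 0.014
```

```bash
python3 rel.py .592 .130 .1115 34.4
```

```text
t 18.6 q7 [-0.71  0.37  0.52  1.64 -0.19  1.18  0.46] pos [0.5914 0.1298 0.1127] F [  4.2  -0.  -10.5] M [-0.14 -1.23  0.39] w 0.014
jaw deg 34.45
shift cm [-0.02  0.06  0.12] turn [0.    0.    0.001]
```

>>> play_rows(moves=[[[0,0,0.05],[0,0,-0.02],0.5],[[0,0,0.05],[0,0,-0.04],0.5]])

```text
time: 18.85
ee_pos: [0.5914, 0.1298, 0.1127]
eef_rot: [0.448, 0.894, 0.0, 0.0]
ft_force: [3.9, 0.1, -6.1]
width: 0.0135
```

```bash
python3 rel.py .592 .130 .1115 34.4;python3 tip.py scene 275 170 tip15
```

```text
t 18.85 q7 [-0.7   0.37  0.51  1.64 -0.19  1.18  0.5 ] pos [0.5914 0.1298 0.1127] F [ 3.9  0.1 -6.1] M [-0.02 -0.97  0.21] w 0.0135
jaw deg 36.81
shift cm [-0.02  0.06  0.12] turn [0.    0.    0.042]
[379.62428898 422.70994162]
```

View pics/tip15.png

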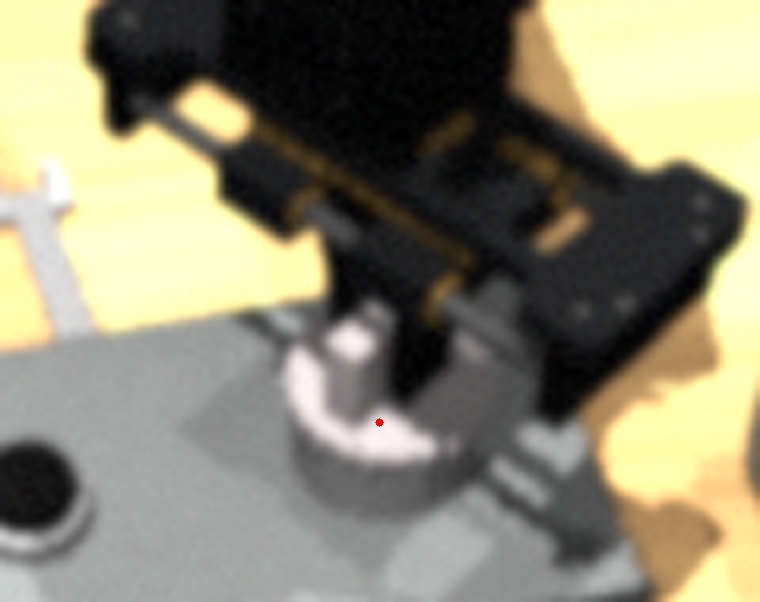

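>>> play_rows(moves=[[[-0.03,0.05,-0.1],[0,0,0],0.5],[[-0.03,0.05,-0.1],[0,0,0],0.5]], grip_force=30)

```text
time: 19.15
ee_pos: [0.5915, 0.1298, 0.1136]
eef_rot: [0.448, 0.894, -0.0, -0.0]
ft_force: [1.6, -0.5, -8.9]
width: 0.0141
```

```bash
python3 rel.py .592 .130 .1115 34.4
```

```text
t 19.15 q7 [-0.7   0.37  0.51  1.64 -0.19  1.18  0.5 ] pos [0.5915 0.1298 0.1136] F [ 1.6 -0.5 -8.9] M [-0.04 -0.65  0.22] w 0.0141
jaw deg 36.72
shift cm [-0.01  0.06  0.21] turn [-0.001 -0.001  0.04 ]
```

>>> play_rows(moves=[[[0,0.02,-0.1],[0,0,0],0.5],[[0,0.02,-0.15],[0,0,0],0.5]])

```text
time: 19.4
ee_pos: [0.5915, 0.1298, 0.1152]
eef_rot: [0.448, 0.894, -0.0, -0.0]
ft_force: [1.6, 0.2, -10.8]
width: 0.0137
```

```bash
python3 rel.py .592 .130 .1115 34.4;python3 tip.py scene 275 170 tip16
```

```text
t 19.4 q7 [-0.7   0.37  0.51  1.64 -0.19  1.19  0.5 ] pos [0.5915 0.1298 0.1152] F [  1.6   0.2 -10.8] M [ 0.   -0.33  0.15] w 0.0137
jaw deg 36.73
shift cm [-0.01  0.05  0.37] turn [-0.001 -0.     0.041]
[380.09067915 418.2517759 ]
```

View pics/tip16.png

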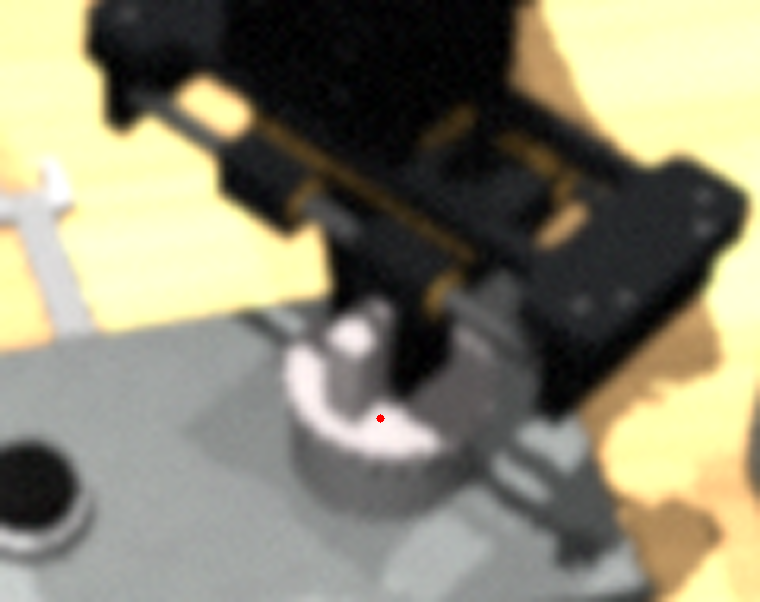

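>>> play_rows(moves=[[[0,0,-0.1],[0,0,0.02],0.5],[[0,0,-0.2],[0,0,0.02],0.5]])

```text
time: 19.7
ee_pos: [0.5916, 0.1298, 0.117]
eef_rot: [0.457, 0.889, -0.0, -0.0]
ft_force: [1.1, -1.0, -12.3]
width: 0.0136
```

```bash
python3 rel.py .592 .130 .1115 34.4;python3 tip.py scene 275 170 tip17; python3 -c "
import cv2,numpy as np
cv2.imwrite('pics/cmp.png',np.hstack([cv2.imread(f'pics/tip{i}.png')[250:560,200:600] for i in(15,17)]))"
```

```text
t 19.7 q7 [-0.7   0.37  0.52  1.64 -0.19  1.19  0.48] pos [0.5916 0.1298 0.117 ] F [  1.1  -1.  -12.3] M [-0.07 -0.35  0.28] w 0.0136
jaw deg 35.56
shift cm [-0.01  0.05  0.55] turn [-0.001 -0.     0.02 ]
[380.41103644 414.60932493]
```

View pics/cmp.png

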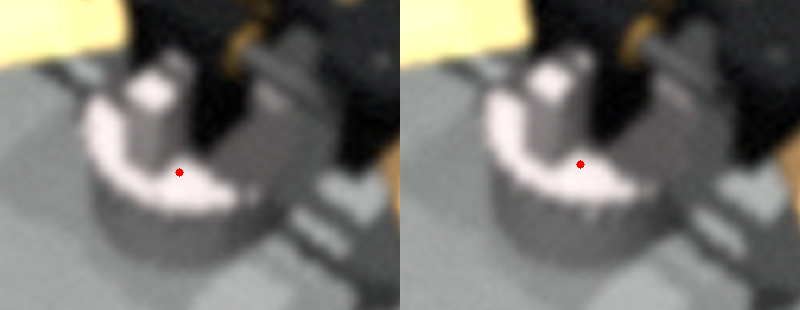

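The cap rises with the tool: 4.3 mm so far, beyond the 1.5 mm lock play, while the neck stays put. I'll continue straight up.

>>> play_rows(moves=[[[0,0,-0.2],[0,0,0],0.5],[[0,0,-0.4],[0,0,0],0.5],[[0,0,-0.6],[0,0,0],0.5]])

```text
time: 20.12
ee_pos: [0.5918, 0.1298, 0.1237]
eef_rot: [0.457, 0.889, -0.0, -0.0]
ft_force: [-1.8, -1.0, -8.2]
width: 0.014
```

```bash
python3 rel.py .592 .130 .1115 34.4
```

```text
t 20.12 q7 [-0.7   0.36  0.52  1.63 -0.19  1.2   0.47] pos [0.5918 0.1298 0.1237] F [-1.8 -1.  -8.2] M [-0.27  0.43  0.14] w 0.014
jaw deg 35.58
shift cm [0.01 0.03 1.22] turn [-0.    -0.     0.021]
```

>>> play_rows(moves=[[[0,0,-0.6],[0,0,0],0.5],[[0,0,-1.2],[0,0,0],0.5],[[0,0,-2.2],[0,0,0],0.5],[[0,0,-4],[0,0,0],0.5],[[0,0,-6],[0,0,0],0.5],[[0,0,-7.8],[0,0,0],0.5],[[0,0,-8.8],[0,0,0],0.5],[[0,0,-8.9],[0,0,0],0.5]])

```text
time: 21.12
ee_pos: [0.5923, 0.1299, 0.2131]
eef_rot: [0.457, 0.889, 0.0, 0.0]
ft_force: [-0.8, -0.2, -0.9]
width: 0.014
```

>>> play_rows(moves=[[[0,0,0],[0,0,0],0.5],[[0,0,0],[0,0,0],0.5],[[0,0,0],[0,0,0],0.5],[[0,0,0],[0,0,0],0.5]])

```text
time: 21.62
ee_pos: [0.5919, 0.1298, 0.2122]
eef_rot: [0.457, 0.889, -0.0, -0.0]
ft_force: [-0.0, 0.3, -2.1]
width: 0.0138
```

```bash
python3 rel.py .592 .130 .2125 34.4;python3 tip.py scene 260 165 tip18
python3 - <<'E'
from h import *
p=camera('scene');save(p,'end_s')
# expected pixels of disc edge centre at underside z for seat and +10cm
for z in(.13,.22,.23,.24): print(z,(proj(p,[.5915,.1298,z])-[200,117]+.5)*6.33)
E
```

```text
t 21.62 q7 [-0.72  0.3   0.54  1.51 -0.15  1.37  0.45] pos [0.5919 0.1298 0.2122] F [-0.   0.3 -2.1] M [-0.03  0.05 -0.06] w 0.0138
jaw deg 35.58
shift cm [ 0.01  0.02 -0.03] turn [-0.    -0.     0.021]
[490.17505498 243.24390847]
0.13 [477.1259741  420.75462026]
0.22 [491.16653714 223.95644857]
0.23 [492.88978502 199.80271406]
0.24 [494.64946494 175.13833337]
```

View pics/tip18.png

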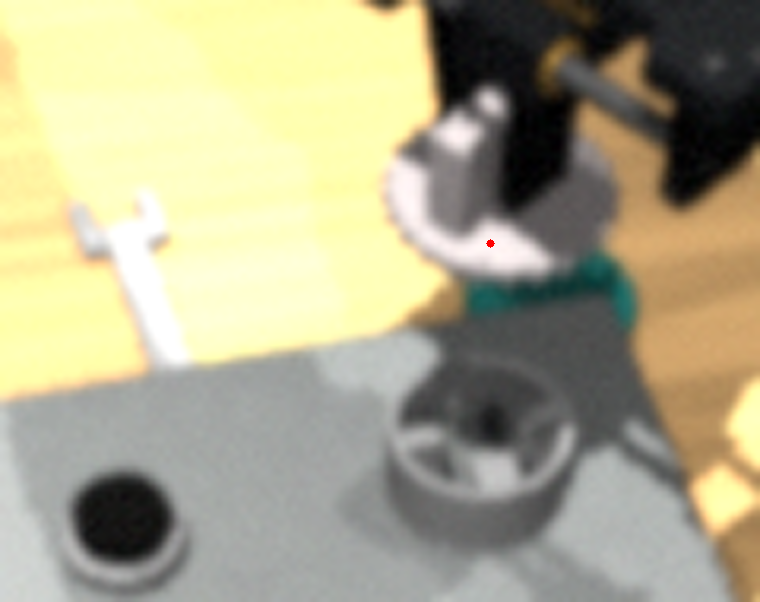

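Run:
```python
from h import *
a=cv2.imread('pics/tip18.png');p=camera('scene');t=camera('top');save(t,'end_t')
for z,c in((.23,(0,255,0)),(.236,(255,0,255))):
    q=np.array([(proj(p,[.5916+.033*np.cos(k),.1298+.033*np.sin(k),z])-[200,117]+.5)*6.33 for k in np.linspace(0,6.28,60)])
    cv2.polylines(a,[q.astype(np.int32)],True,c,1)
w=np.radians(35.58-90);d=np.array([np.cos(w),np.sin(w)]);n=np.array([-d[1],d[0]])
q=np.array([(proj(p,[*(np.array([.5916,.1298])+d*s*.026+n*r*.007),.272])-[200,117]+.5)*6.33 for s,r in((-1,-1),(1,-1),(1,1),(-1,1))])
cv2.polylines(a,[q.astype(np.int32)],True,(0,255,255),1)
cv2.imwrite('pics/ov.png',a)
for nme,pp in(('scene',p),('top',t)):
  for k in('jerrycan','grease_tin','spanner'): print(nme,k,[np.round(r['at'],1).tolist() for r in recognise(pp,k)][:2])
```

```text
scene jerrycan [[372.9, 182.4]]
scene grease_tin [[371.0, 183.2]]
scene spanner [[222.4, 158.0]]
top jerrycan [[163.9, 199.4]]
top grease_tin [[332.9, 205.8]]
top spanner []
```

View pics/ov.png

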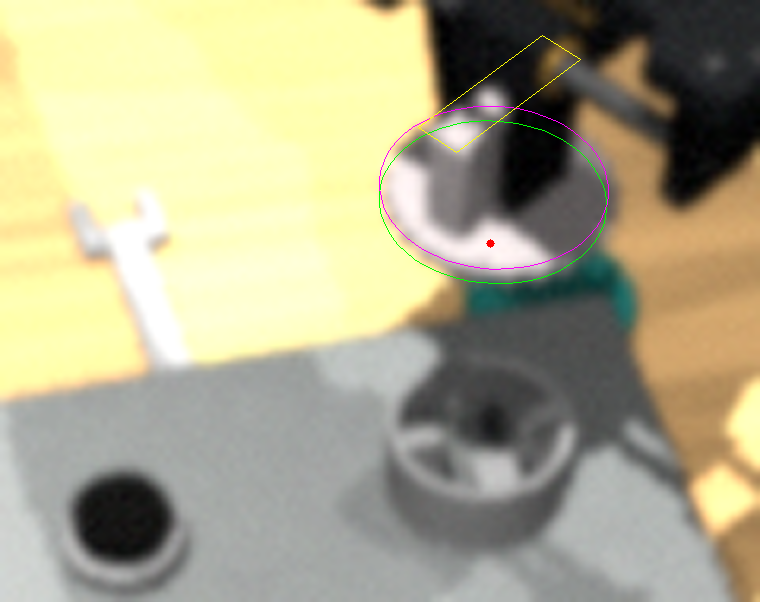

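Run:
```python
from h import *
p=camera('scene');f=cv2.convertScaleAbs(p['frame'],alpha=1.7)
im=cv2.resize(f[125:170,255:305,::-1],None,fx=13,fy=13,interpolation=cv2.INTER_CUBIC)
cv2.imwrite('pics/capz.png',im)
```

```text
(no output)
```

View pics/capz.png

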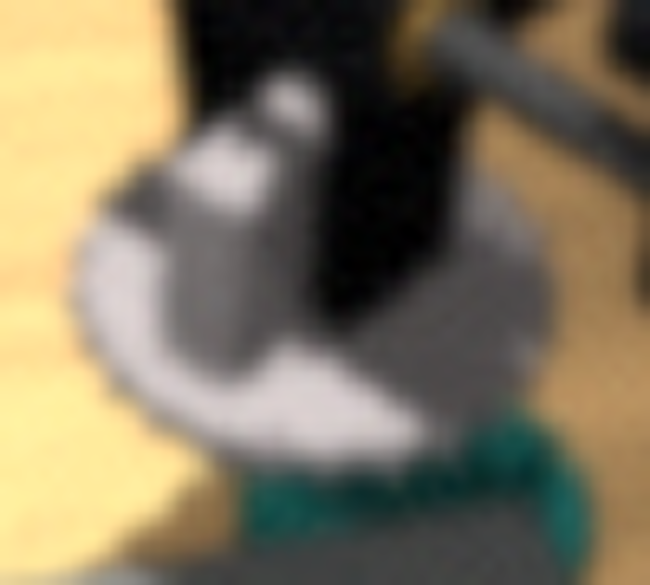

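Run:
```python
from h import *
from scipy.optimize import least_squares
from scipy.spatial.transform import Rotation as R
p=camera('scene')
pts=np.array([(80,270),(97,350),(150,412),(220,452),(300,472),(380,466),(450,448),(520,385),(550,300),(540,235),(510,190),(112,200),(150,165)])/13.-.5+.5/13*0+[255,125]
k=np.linspace(0,2*np.pi,72)
C=np.vstack([np.c_[.033*np.cos(k),.033*np.sin(k),0*k+h] for h in(-.003,.003)])
def f(v,full=True):
    W=R.from_rotvec([v[3],v[4],0]).apply(C)+[v[0],v[1],v[2]]
    h=cv2.convexHull(np.array([proj(p,w) for w in W],np.float32))
    return np.array([cv2.pointPolygonTest(h,(float(a),float(b)),True) for a,b in pts])
for z in(.228,.233,.238):
    r=least_squares(lambda u:f([u[0],u[1],z,u[2],u[3]]),[.592,.13,0,0],diff_step=1e-3,x_scale=[.01,.01,.1,.1]);print(z,r.x[:2],np.degrees(r.x[2:]),r.fun.round(1),r.cost)
    r=least_squares(lambda u:f([u[0],u[1],z,0,0]),[.592,.13],diff_step=1e-3);print('level',r.x,r.cost)
```

```text
0.228 [0.58676357 0.13389519] [ 0.01058424 -1.41311359] [-0.4  0.1  0.3  0.1 -0.2 -0.  -0.2  0.3  0.  -0.  -0.1  0.1  0.2] 0.2582712875521428
level [0.58643874 0.13399417] 0.3629595082611455
0.233 [0.59167702 0.13248368] [-0.17916903 -2.60196999] [-0.2  0.3  0.3  0.  -0.3 -0.1 -0.2  0.4  0.2  0.1 -0.1  0.2  0.2] 0.3464592081341477
level [0.59105432 0.13266926] 0.6752309801050179
0.238 [0.59569393 0.13134392] [2.57919361e-06 0.00000000e+00] [-0.1  0.3  0.4  0.3  0.1  0.3  0.   0.6  0.4  0.4  0.4  0.7  0.9] 1.2687500411058594
level [0.5956671  0.13134482] 1.268358007915632
```

Run:
```python
from h import *
a=cv2.imread('pics/scene1.png');b=cv2.imread('pics/end_s.png')
cv2.imwrite('pics/cmp2.png',np.vstack([x[80:300,100:430] for x in(a,b)]) if 0 else np.hstack([cv2.resize(x[110:320,110:430],(400,262)) for x in(a,b)]))
cv2.imwrite('pics/d2.png',cv2.convertScaleAbs(cv2.absdiff(a,b)[100:320,100:430],alpha=3))
```

```text
(no output)
```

View pics/d2.png

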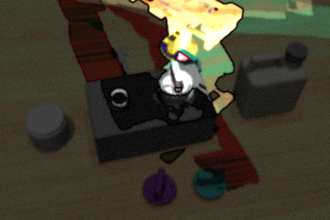

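View pics/cmp2.png

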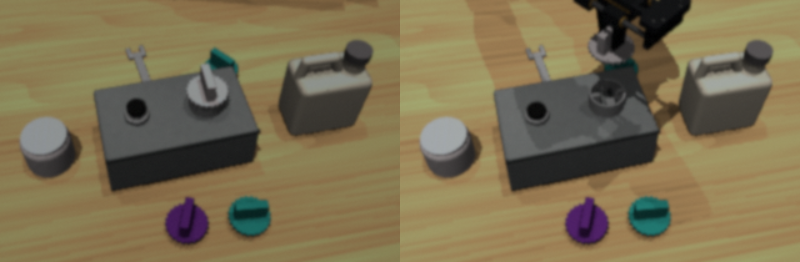

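The tin, jerrycan, spanner and look-alikes show no movement edges in the difference image. The plug is home, and the cap is held about 10 cm above the neck. I'm handing the job in.

```bash
python3 -c "
from bench import *
s=read_state();print(s['time'],s['ee_pos'],s['width'],max(map(abs,s['joint_vel'])));print(close_job())"
```

```text
22.225 [0.59200525 0.12982601 0.21246679] 0.013780506270168776 0.0022326803513541536
the job is handed in; nothing more can be done
None
```

The job is done and handed in at 22.2 s. The plug is home, and the cap is off and held still about 10 cm above the neck.

- **Plug:** I pushed it down about 8 mm at 5–6 N until it stopped hard; the force then rose to 24 N with no further travel. In the pictures it sits lower than at the start.
- **Cap:** I gripped the bare silver cap on the tank and tried clockwise first. It turned 22° with no stop, which is past the 4–15° limit for the wrong way. I therefore never tried counter-clockwise, although the task said to try both ways. I turned it to about 58° from the tank's x and lifted it straight off.
- **Last checks:** The grip width is 13.8 mm on the 14 mm wing and the arm is still. The image fit puts the cap's underside about 10 cm above the rim, level to within about 2–3°.
- **Other objects:** A before-and-after comparison shows no movement of the jerrycan, tin, spanner or look-alikes.

Three checks disagreed:
- **Height reading:** The fingertips end about 30 mm higher than the reported TCP. I found this by touch on the plug and in the pictures, and corrected all heights for it.
- **Lift resistance:** There was a side load of about 9 N after the turn. The first millimetres of the lift then dragged at about 9–12 N, and the drag was gone once the cap was clear of the neck.
- **Recognition:** In the last pictures the networks missed the tin in one view and the spanner in the other, so I relied on the before-and-after comparison.

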